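# Empty a scoop of spent battery packs into the drop bin

### The job

Lift the loaded flat scoop by its bridge without spilling the packs, and set it down on the ledge in front of the drop bin with its lip reaching just over the bin's near rim, and let go. Then take it again by its tail handle and tip it with the blade's front edge pressed on that rim, kept on the rim until all three battery packs have slid into the bin. Finally lay the empty scoop back down level on the ledge, lip over the rim, and let go, leaving the bottle, the jar and the grey screwdriver where they are.

Things in the scene. Friction and masses are not known exactly. Their poses are not given: they have to be found in the camera images.
- scoop: Flat sheet-steel scoop, 200 mm long overall, 130 mm wide, 0.32 kg, lying flat on the bench at the start. Origin: centre of the underside of its blade; x points to the front edge (lip), y across, z up. Blade 120 x 130 mm (x -60 to +60), 4 mm thick, open at the front, with side and back walls up to 20 mm above the underside. Balances about under its bridge, loaded or empty.
- scoop_bridge (a point): Middle of the bridge, a black square bar 16 x 16 mm in section, 130 mm long, that spans the blade crosswise (along the scoop's y) on two posts. The point lies at the bar's centre: scoop frame x = -10 mm, z = 70 mm. The gap between the packs' tops and the bar is 48 mm.
- scoop_tail (a point): Grip point of the black tail handle, a straight bar along the scoop's x from x = -58 to -140 mm, 22 mm wide (y) and 20 mm high (z 10 to 30 mm). The point is at its centre line, scoop frame x = -112 mm, z = 20 mm. When the scoop lies on the ledge the handle sticks out clear behind it.
- scoop_lip (a point): Middle of the scoop's front edge, at the underside: scoop frame x = +60 mm, z = 0.
- pack0: Hard-cased black battery pack, 64 x 34 x 10 mm, about 45 g, lying flat and loose on the scoop's blade, its length along the scoop; one of three alike side by side. Origin: centre of its underside. It slides on the polished blade once tipped some 18 to 26 degrees; a tip of 40 degrees or more clears it surely.
- pack1: Hard-cased black battery pack, 64 x 34 x 10 mm, about 45 g, lying flat and loose on the scoop's blade, its length along the scoop; one of three alike side by side. Origin: centre of its underside. It slides on the polished blade once tipped some 18 to 26 degrees; a tip of 40 degrees or more clears it surely.
- pack2: Hard-cased black battery pack, 64 x 34 x 10 mm, about 45 g, lying flat and loose on the scoop's blade, its length along the scoop; one of three alike side by side. Origin: centre of its underside. It slides on the polished blade once tipped some 18 to 26 degrees; a tip of 40 degrees or more clears it surely.
- bin: Bare-metal grey open-topped drop bin fixed to the bench, 180 x 180 mm outside, walls 6 mm. Origin: centre of its underside; x points away from the ledge, z up. Near wall (x = -90 to -84 mm, beside the ledge) and side walls are 80 mm high, far wall 120 mm.
- bin_rim (a point): Middle of the top of the bin's near wall, the rim on which the scoop's edge is pressed: bin frame x = -87 mm, z = 80 mm.
- ledge: Fixed aluminium ledge on a foot, standing before the bin's near wall. Origin: centre of its underside, at bin frame x = -142.5 mm, y = 0, with the same axes as the bin. Its flat top is 95 mm (x) by 100 mm (y), 80 mm high, level with the bin's rim, and ends 5 mm before the near wall. The scoop belongs on it pointing along +x of the bin, its lip some 10 to 20 mm past the rim.
- bottle: White plastic bottle, 56 mm across, 120 mm high, standing; a bystander. Origin: centre of its base.
- jar: Clear jar, 60 mm across, 70 mm high, standing; a bystander. Origin: centre of its base.
- driver: Grey-handled screwdriver, 160 mm long, lying on the bench between the scoop and the ledge; a bystander.
Things that resemble listed ones, but are neither listed nor needed, are in the scene too. Leave any brown or turquoise look-alike of the pack0 alone.

How it is judged:
By the outcome, as a careful person would: the job done as asked, in the order asked, and still so for the second after the job is handed in, with the robot touching nothing.
It also fails if it takes over 58 s, if anything falls off the work surface, if the arm or the gripper's body presses on something with over 40 N, if the wrist force passes 120 N, or if a joint passes its speed limit or range.

### The arm

A 7-joint arm with a two-finger parallel gripper is mounted at the origin on the work surface. World frame = base frame: x ahead of the robot, y to its left, z up, the work surface at z = 0. Lengths are in m, angles in rad, forces in N, time in s.
With the tool pointing down it reaches from about 0.4 to 0.85 m from the base axis. Payload 4.5 kg.
Tool frame: the origin (TCP) lies midway between the tips of the shut fingers; the grasp point (between the pads) lies 19 mm behind it; z points along the fingers, y is the direction in which the jaws open and shut (so a half turn about z gives the same grasp; the last joint's range is limited). The gripper opens to 88 mm and grips with 3 to 60 N. Pads are 18 mm wide; open, the fingers measure 123 mm over their backs; the gripper's body (75 mm by 187 mm) begins 45 mm behind the grasp point.
Start: joints at [1.326, 0.689, -0.195, 1.565, 0.157, 0.902, -0.215], TCP at [0.172, -0.601, 0.239] pointing down, gripper open.
Joint ranges: [-3.01, 3.01], [-0.46, 2.08], [-1.47, 1.51], [0.13, 2.56], [-1, 4.14], [0.04, 2.09], [-2.66, 2.66]. Speed limits (rad/s): [2.57, 2.57, 3.14, 3.14, 3.14, 3.14, 3.14].

### API

Orientations are given as a unit quaternion [x, y, z, w].
In Python, from plant import r gives the robot as it stands.
- The arm moves only by the tool play_rows, never from a script. Its argument "targets" is a list of rows, each a list of 6 numbers: the shift along the tool's x, y, z in m, then the turn, a rotation vector about the tool's x, y, z in rad. In form: [[tx, ty, tz, rx, ry, rz], ...]. A call has 1 to 5 rows; each row shifts and turns the pose as measured when the row begins, along the tool's axes as they then stand; what a row does not reach is not made up. A row lasts 1/12 s, in which the tool goes at most 41.7 mm and 7.16 degrees, less where a joint would pass 70% of its speed; a pose out of reach is approached as far as the arm can. A call is refused whole if a number of a shift passes 0.0417 or a number of a turn 0.125, either way. A call with a gripper value outside its range is refused whole. "hand" is the opening, from 0 (shut) to 1 (fully open), set as the call begins (left out, the last holds). The fingers move at their own pace and stop on an object; "squeeze" is the grip in N (left out, the last holds). Time passes only in rows, so rows that do not move let the fingers close. It gives the time, the measured TCP pose, the force and the opening at its end, in the units of the state.
- r.get_state(): the state, without advancing time (a new reading comes with each control period).
- r.snapshot(name): name is "scene" or "top"; returns the picture (384x512x3 uint8, blue, green, red); there is no depth.
- r.get_calibration(name): a dict with "intrinsics" (3x3 intrinsics, pixels), "R" (3x3) and "t" (3): a world point X has camera coordinates R X + t. Camera axes: x right, y down, z forward; pixel columns grow to the right and rows downward; lengths in m; the calibration is good to about 2 mm. A picture is of the moment at which its call begins. get_calibration takes no time and is no camera call.
- r.finish_job(): hands the job in, once; it reports no verdict.
Trained networks look in the newest picture that a camera, given by its name, has taken for a name from the list of things; names that differ only in an ending like _2 or _b are one class to them, and where a whole thing is asked for, a point or a joint stands for the part that bears it (a point fixed in the world has none). Each returns a list of dicts, best first, with "confidence" (0 to 1); they miss things now and then, are a little off and sometimes report something else, mostly with a low value. They report only what shows in the picture. A call takes as long as a camera call. They do not tell look-alikes from the thing itself.
- r.search_frame(query, camera): "bbox" ([left, top, right, bottom] in pixels, round what is visible of it).
- r.tip_of(query, camera): "uv" ([column, row] in pixels: a listed point, or the origin of a listed thing).
The state is a dict: "clock": time; "q": joint angles; "qd": joint speeds; "joint_torque": joint torques, N m; "tool_pos": TCP position; "eef_rot": TCP orientation; "contact_force": force on the tool from outside, world axes, zero at the start; "moment": the same for the moment, N m; "opening": opening from 0.0 (shut) to 1.0 (fully open).
Only numpy, scipy, OpenCV 4.12 (cv2) and the standard library are available. Lean on these libraries where they do the work, as an engineer would, in place of code of your own. Each camera call takes 0.05 s, during which the arm holds its last target. There are 200 camera calls.

## Working session

There is one attempt and no reset: what is moved stays moved. The work goes in short steps, Python scripts to look and compute and a tool call to move; the robot and the scene stay as the last step left them, time stands still between calls to the robot, and variables do not carry over. Pictures are saved under pics/ and viewed, on a budget of 10 in all, crops included, one or two more only if the job needs it, and the job is handed in when it is done.

Besides the shell and the picture viewer there is one more tool, called after ">>>" by a JSON object that holds its "method" and its "body", one argument or row to a line. play_rows: Moves the arm, as the interface text tells. Its arguments: {"type":"object","properties":{"targets":{"type":"array","items":{"type":"array","items":{"type":"number"}}},"hand":{"type":"number"},"squeeze":{"type":"number"}},"required":["targets"]}

```bash
mkdir -p pics; ls
python3 - <<'E'
from plant import r
import cv2, numpy as np
np.set_printoptions(precision=4,suppress=True)
s=r.get_state(); print({k:np.round(v,3) for k,v in s.items()})
for n in("scene","top"):
    c=r.get_calibration(n); print(n,c["intrinsics"],c["R"],c["t"])
    cv2.imwrite(f"pics/{n}0.png",r.snapshot(n))
    for q in("scoop","scoop_bridge","scoop_tail","scoop_lip","pack0","bin","bin_rim","ledge","bottle","jar","driver"):
        print(q,[(np.round(d["uv"],1),round(d["confidence"],2)) for d in r.tip_of(q,n)[:4]])
print(r.get_state()["clock"])
E
```

```text
pics
{'clock': np.float64(0.0), 'q': array([ 1.326,  0.69 , -0.195,  1.566,  0.157,  0.903, -0.215]), 'qd': array([ 0.001,  0.   , -0.001,  0.001, -0.001,  0.002,  0.002]), 'joint_torque': array([  0.   , -52.756,  -1.266, -15.343,  -0.053,   0.007,   0.   ]), 'tool_pos': array([ 0.172, -0.6  ,  0.238]), 'eef_rot': array([ 0.99 ,  0.139, -0.   , -0.001]), 'contact_force': array([-0.023, -0.072,  0.127]), 'moment': array([0.05 , 0.01 , 0.027]), 'opening': np.float64(1.005)}
scene [[359.9745   0.     258.6992]
 [  0.     359.9745 193.2658]
 [  0.       0.       1.    ]] [[ 0.6073  0.7945 -0.0001]
 [ 0.6864 -0.5247 -0.5036]
 [-0.4002  0.3057 -0.8639]] [-0.3445 -0.427   1.2218]
scoop [(array([164.3, 250.9]), 0.85), (array([156.8, 252.3]), 0.45)]
scoop_bridge [(array([150. , 241.2]), 0.7)]
scoop_tail [(array([118.6, 275.6]), 0.75), (array([186.3, 242.8]), 0.51)]
scoop_lip [(array([184.6, 243.1]), 0.81), (array([331.5, 122.4]), 0.22)]
pack0 [(array([ 97.1, 246.3]), 0.89), (array([164.6, 268.3]), 0.62), (array([157.2, 255.4]), 0.62), (array([152.1, 240.1]), 0.56)]
bin [(array([347.6, 127.3]
[... 448 characters left out ...]
.0435 -0.0017 -0.9991]] [-0.0736  0.632   1.2589]
scoop [(array([340.8, 210.3]), 0.69)]
scoop_bridge [(array([345. , 211.8]), 0.57)]
scoop_tail [(array([375.6, 215. ]), 0.7)]
scoop_lip [(array([321.3, 207.9]), 0.71), (array([160.8, 215.1]), 0.58), (array([292.6, 156.9]), 0.36)]
pack0 [(array([333.3, 168.1]), 0.71), (array([343.5, 223.9]), 0.63), (array([345.1, 212.1]), 0.6), (array([348. , 199.8]), 0.59)]
bin [(array([141.8, 212.3]), 0.74), (array([242.4, 222.7]), 0.36)]
bin_rim [(array([163. , 212.8]), 0.7)]
ledge [(array([185.8, 215.7]), 0.84)]
bottle [(array([290.8, 158.9]), 0.8)]
jar [(array([228.9, 159.6]), 0.54)]
driver [(array([343.6, 201.5]), 0.58), (array([241.7, 225.1]), 0.56)]
1.2
```

```bash
cat > h.py <<'E'
from plant import r
import cv2, numpy as np
from scipy.spatial.transform import Rotation as Ro
np.set_printoptions(precision=4,suppress=True)
def back(uv,cam,z):
    c=r.get_calibration(cam); d=c["R"].T@np.linalg.solve(c["intrinsics"],[*uv,1]); o=-c["R"].T@c["t"]
    return o+d*(z-o[2])/d[2]
def proj(X,cam):
    c=r.get_calibration(cam); p=c["intrinsics"]@(c["R"]@np.asarray(X,float)+c["t"]); return p[:2]/p[2]
E
python3 - <<'E'
from h import *
for q,z,u,v in(("bridge",.07,(345,211.8),(150,241.2)),("tail",.02,(375.6,215),(118.6,275.6)),("lip",0,(321.3,207.9),(184.6,243.1)),("scoop",0,(340.8,210.3),(164.3,250.9)),
 ("bin",0,(141.8,212.3),(347.6,127.3)),("rim",.08,(163,212.8),(333.7,122.2)),("ledge",0,(185.8,215.7),(310.3,147.5)),("bottle",0,(290.8,158.9),(253.5,265.9)),("jar",0,(228.9,159.6),(317.6,220.9)),("driver",.01,(241.7,225.1),(253.3,179))):
    print(q,back(u,"top",z),back(v,"scene",z))
a=cv2.imread("pics/top0.png");b=cv2.imread("pics/scene0.png")
cv2.imwrite("pics/t1.png",cv2.resize(a[130:280,90:410],None,fx=2.5,fy=2.5,interpolation=2))
cv2.imwrite("pics/s1.png",cv2.resize(b[80:310,70:400],None,fx=2.4,fy=2.4,interpolation=2))
E
```

```text
bridge [ 0.5868 -0.3185  0.07  ] [ 0.5839 -0.3272  0.07  ]
tail [ 0.5782 -0.4274  0.02  ] [ 0.5893 -0.4273  0.02  ]
lip [ 0.5991 -0.2556  0.    ] [ 0.6039 -0.2613  0.    ]
scoop [ 0.5921 -0.3194  0.    ] [ 0.5912 -0.312   0.    ]
bin [0.5774 0.33   0.    ] [0.5817 0.3276 0.    ]
rim [0.5767 0.2406 0.08  ] [0.5842 0.2479 0.08  ]
ledge [0.5681 0.1863 0.    ] [0.5705 0.1871 0.    ]
bottle [ 0.7587 -0.1545  0.    ] [ 0.7558 -0.1599  0.    ]
jar [0.7538 0.0487 0.    ] [0.7601 0.0444 0.    ]
driver [0.5401 0.003  0.01  ] [ 0.5617 -0.0143  0.01  ]
```

View pics/t1.png

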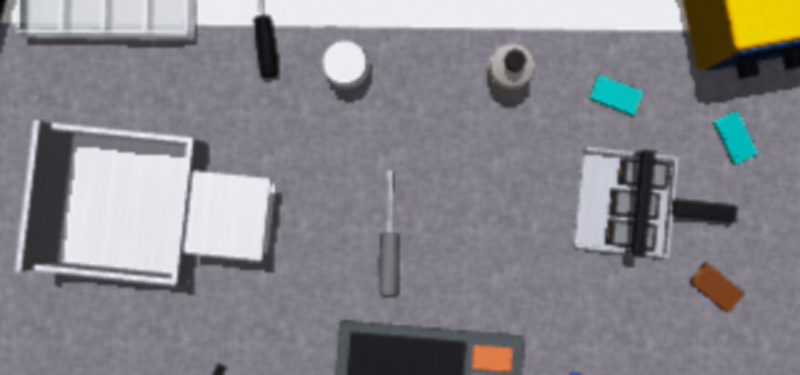

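View pics/s1.png

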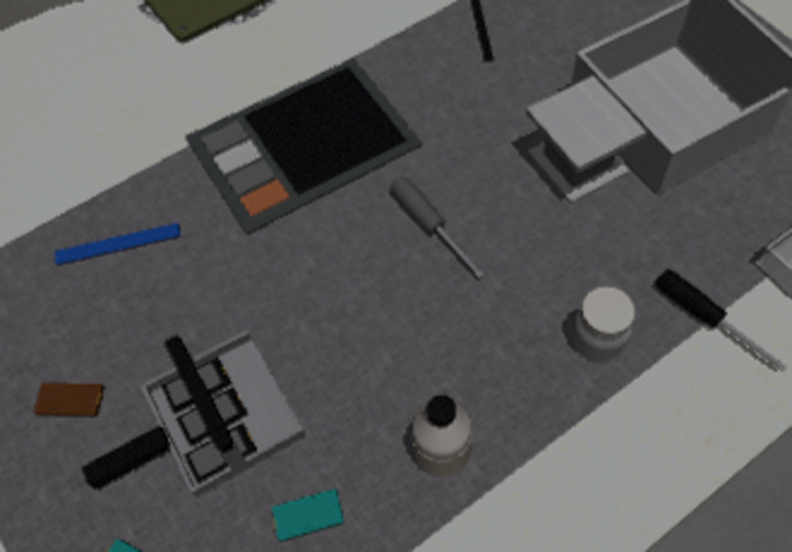

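```bash
cat > fit.py <<'E'
from h import *
from scipy.optimize import least_squares
def fit(obs,x0):
    "obs: list of (cam,uv,local xyz); returns x,y,yaw(deg), rms px"
    f=lambda p:np.ravel([proj([p[0]+np.cos(p[2])*X[0]-np.sin(p[2])*X[1],p[1]+np.sin(p[2])*X[0]+np.cos(p[2])*X[1],X[2]],c)-u for c,u,X in obs])
    s=least_squares(f,x0,loss="soft_l1"); return s.x[0],s.x[1],np.degrees(s.x[2]),np.round(s.fun,1)
T=lambda U,V:("top",np.array([(U+.5)/2.5-.5+90,(V+.5)/2.5-.5+130]))
S=lambda U,V:("scene",np.array([(U+.5)/2.4-.5+70,(V+.5)/2.4-.5+80]))
E
python3 - <<'E'
from fit import *
# bin frame; ledge corners relative to bin
b=[T(192,137)+((-.09,-.09,.08),),T(178,283)+((-.09,.09,.08),),T(271,179)+((-.19,-.05,.08),),T(264,261)+((-.19,.05,.08),),T(187,255)+((-.095,.05,.08),),
   S(528,112)+((-.19,.05,.08),),S(578,166)+((-.19,-.05,.08),),S(645,129)+((-.095,-.05,.08),),S(579,53)+((-.09,.09,.08),),S(664,142)+((-.09,-.09,.08),)]
for o in(b,b[:5],b[5:]): print("bin",*fit(o,[.58,.33,1.48]))
s=[T(678,157)+((-.06,-.065,.02),),T(667,257)+((-.06,.065,.02),),T(575,248)+((.06,.065,.01),),T(586,149)+((.06,-.065,.01),),T(648,152)+((-.01,-.065,.07),),T(639,256)+((-.01,.065,.07),),T(736,213)+((-.14,0,.025),),
   S(175,344)+((-.01,.065,.07),),S(223,443)+((-.01,-.065,.07),),S(250,337)+((.06,.065,.01),),S(302,432)+((.06,-.065,.01),),S(92,476)+((-.14,0,.02),)]
for o in(s,s[:7],s[7:]): print("scoop",*fit(o,[.59,-.32,1.48]))
E
```

```text
bin 0.5788871627821871 0.32796398031264834 85.75514179439348 [ 0.1  0.5 -0.   0.8 -0.2 -0.5 -0.5 -0.7 -0.7 -0.9 -1.5 -1.6 -0.2  0.3
 -0.2  0.3 -2.5 -0.6  3.   3.9]
bin 0.5787074980741796 0.32705938538692264 85.59900372899817 [ 0.5  0.7  0.2  1.   0.1 -0.2 -0.3 -0.4 -0.5 -0.8]
bin 0.580806460685164 0.3296481912901081 85.13171171926837 [-0.8 -2.   0.1  0.   0.4  0.3 -1.5 -0.8  3.4  4. ]
scoop 0.5910888040517625 -0.31460413846084045 84.24983086126342 [ 0.3  0.1  0.5  0.3 -0.3 -0.4 -0.4 -0.7  0.2 -0.6 -0.5 -0.4  0.2  0.6
 -1.2 -2.3  1.4  1.5 -0.3 -2.   0.8 -0.4 -2.3  0.3]
scoop 0.5902619892997563 -0.314603637448427 84.94439213614959 [ 0.   0.1  0.8  0.3 -0.1  0.1 -0.7 -0.3 -0.  -0.4 -0.2 -0.1  0.3  0.3]
scoop 0.5920948941011059 -0.31489205657901514 83.6601572008919 [-0.8 -2.1  1.2  2.1  0.1 -1.6  0.8  0.4 -2.4  0.1]
```

```bash
cat >> h.py <<'E'
BIN=np.array([.579,.3272]);BY=np.radians(85.5)
def pose(xy,z,yaw_y,tilt=0):
    "tool z down, tool y at yaw_y (deg); tilt deg about world dir tool y"
    a=np.radians(yaw_y); y=np.array([np.cos(a),np.sin(a),0]); zt=np.array([0,0,-1.])
    R=Ro.from_matrix(np.c_[np.cross(y,zt),y,zt]); return np.array([*xy,z]),Ro.from_rotvec(y*np.radians(tilt))*R
def plan(P,R,n=None):
    s=r.get_state(); p=s["tool_pos"];q=Ro.from_quat(s["eef_rot"])
    d=q.inv().apply(P-p); w=(q.inv()*R).as_rotvec()
    print("t",s["clock"],"p",p,"f",s["contact_force"],"op",s["opening"],"q",s["q"]); print("delta tool",d,"rot",w)
    if n:
        print("per row const rot",np.round(w/n,4)); q2=q
        for i in range(n):
            q1=q2; q2=q*Ro.from_rotvec(w*(i+1)/n); print(np.round(q1.inv().apply((P-p)/n),4))
E
python3 - <<'E'
from h import *
plan(*pose((.5896,-.3246),.15,-95.3),15)
E
```

```text
t 1.2 p [ 0.172  -0.6009  0.2387] f [0.8071 0.2092 0.3706] op 0.9957408419072452 q [ 1.3258  0.6891 -0.1946  1.5653  0.1573  0.9025 -0.2151]
delta tool [ 0.4775 -0.1507  0.0887] rot [ 0.0001 -0.      0.3713]
per row const rot [ 0.     -0.      0.0248]
[ 0.0318 -0.01    0.0059]
[ 0.0316 -0.0108  0.0059]
[ 0.0313 -0.0116  0.0059]
[ 0.031  -0.0124  0.0059]
[ 0.0307 -0.0131  0.0059]
[ 0.0304 -0.0139  0.0059]
[ 0.03   -0.0146  0.0059]
[ 0.0296 -0.0154  0.0059]
[ 0.0292 -0.0161  0.0059]
[ 0.0288 -0.0168  0.0059]
[ 0.0284 -0.0175  0.0059]
[ 0.028  -0.0182  0.0059]
[ 0.0275 -0.0189  0.0059]
[ 0.027  -0.0196  0.0059]
[ 0.0265 -0.0203  0.0059]
```

>>> {"method": "play_rows", "body": {
  "targets": [
    [0.0318, -0.01, 0.006, 0, 0, 0.025],
    [0.0316, -0.011, 0.006, 0, 0, 0.025],
    [0.0313, -0.0116, 0.006, 0, 0, 0.025],
    [0.031, -0.0124, 0.006, 0, 0, 0.025],
    [0.0307, -0.013, 0.006, 0, 0, 0.025]
  ],
  "hand": 0.7
}}

```text
clock: 1.62
tool_pos: [0.3052, -0.5158, 0.2081]
eef_rot: [0.998, 0.063, -0.003, 0.005]
contact_force: [-0.0, -0.3, -0.4]
opening: 0.701
```

>>> {"method": "play_rows", "body": {
  "targets": [
    [0.0304, -0.014, 0.006, 0, 0, 0.025],
    [0.03, -0.0146, 0.006, 0, 0, 0.025],
    [0.0296, -0.0154, 0.006, 0, 0, 0.025],
    [0.0292, -0.016, 0.006, 0, 0, 0.025],
    [0.0288, -0.0168, 0.006, 0, 0, 0.025]
  ]
}}

```text
clock: 2.03
tool_pos: [0.4535, -0.424, 0.1757]
eef_rot: [1.0, -0.003, -0.002, 0.005]
contact_force: [0.6, -0.6, 0.8]
opening: 0.7
```

>>> {"method": "play_rows", "body": {
  "targets": [
    [0.0284, -0.0175, 0.006, 0, 0, 0.025],
    [0.028, -0.018, 0.006, 0, 0, 0.025],
    [0.0275, -0.019, 0.006, 0, 0, 0.025],
    [0.027, -0.0196, 0.006, 0, 0, 0.025],
    [0, 0, 0, 0, 0, 0]
  ]
}}

```text
clock: 2.45
tool_pos: [0.581, -0.3422, 0.148]
eef_rot: [0.999, -0.05, 0.001, 0.003]
contact_force: [1.3, 2.3, 0.0]
opening: 0.699
```

Run:
```python
from h import *
plan(*pose((.5896,-.3246),.15,-95.3))
```

```text
t 2.45 p [ 0.581  -0.3422  0.148 ] f [1.3459 2.3099 0.0355] op 0.6985655233206564 q [ 0.4623  0.8566 -0.0006  1.4917  0.0062  0.7896 -1.2138]
delta tool [ 0.0068 -0.0184 -0.0021] rot [ 0.005  -0.0021 -0.008 ]
```

>>> {"method": "play_rows", "body": {
  "targets": [
    [0.006, -0.018, 0.0, 0.005, -0.002, -0.008],
    [0.001, -0.001, 0.02, 0, 0, 0],
    [0, 0, 0.015, 0, 0, 0],
    [0, 0, 0, 0, 0, 0]
  ]
}}

```text
clock: 2.78
tool_pos: [0.595, -0.319, 0.1118]
eef_rot: [0.999, -0.042, 0.002, -0.001]
contact_force: [-0.8, 0.1, -0.3]
opening: 0.702
```

Run:
```python
from h import *
plan(*pose((.5896,-.3246),.051,-95.3))
a=r.snapshot("top");b=r.snapshot("scene")
i=np.hstack([cv2.resize(a[170:240,300:400],(400,280)),cv2.resize(b[200:300,80:210],(390,300))[:280]])
cv2.imwrite("pics/g1.png",i)
```

```text
t 2.7833 p [ 0.595  -0.319   0.1118] f [-0.757   0.0885 -0.2716] op 0.7015206447009126 q [ 0.4287  0.9044 -0.0067  1.508   0.0036  0.7259 -1.2329]
delta tool [-0.0052  0.0061  0.0608] rot [-0.0016 -0.004   0.0085]
```

View pics/g1.png

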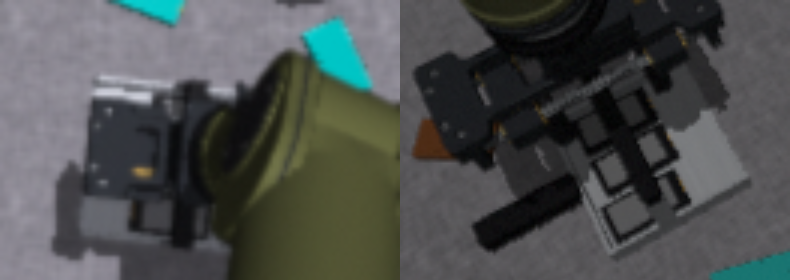

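>>> {"method": "play_rows", "body": {
  "targets": [
    [-0.005, 0.006, 0.015, -0.0016, -0.004, 0.0085],
    [0, 0, 0.018, 0, 0, 0],
    [0, 0, 0.015, 0, 0, 0],
    [0, 0, 0.008, 0, 0, 0],
    [0, 0, 0, 0, 0, 0]
  ],
  "squeeze": 45
}}

```text
clock: 3.3
tool_pos: [0.5921, -0.3323, 0.0621]
eef_rot: [0.999, -0.049, 0.006, 0.004]
contact_force: [-0.1, 0.8, 0.7]
opening: 0.7
```

Run:
```python
from h import *
plan(*pose((.5896,-.3246),.051,-95.3))
```

```text
t 3.3 p [ 0.5921 -0.3323  0.0621] f [-0.0754  0.8041  0.7097] op 0.7000162754756578 q [ 0.4422  0.9734 -0.0009  1.5239  0.0076  0.6309 -1.2335]
delta tool [-0.0034 -0.0075  0.011 ] rot [ 0.0081 -0.0114 -0.0058]
```

>>> {"method": "play_rows", "body": {
  "targets": [
    [-0.003, -0.005, 0.006, 0.006, -0.009, -0.004],
    [0, 0, 0.003, 0, 0, 0],
    [0, 0, 0, 0, 0, 0]
  ]
}}

```text
clock: 3.55
tool_pos: [0.5901, -0.3276, 0.0538]
eef_rot: [0.999, -0.047, 0.002, 0.001]
contact_force: [0.3, -0.3, 0.1]
opening: 0.7
```

Run:
```python
from h import *
plan(*pose((.5896,-.3246),.051,-95.3))
```

```text
t 3.55 p [ 0.5901 -0.3276  0.0538] f [ 0.2912 -0.3097  0.1018] op 0.7001682103421959 q [ 0.4398  0.9842 -0.0036  1.5285  0.0072  0.6248 -1.2335]
delta tool [-0.0008 -0.003   0.0028] rot [ 0.0025 -0.0034 -0.0022]
```

>>> {"method": "play_rows", "body": {
  "targets": [
    [0, -0.003, 0.002, 0.002, -0.003, -0.002],
    [0, 0, 0, 0, 0, 0]
  ]
}}

```text
clock: 3.72
tool_pos: [0.591, -0.3242, 0.0524]
eef_rot: [0.999, -0.046, 0.001, 0.0]
contact_force: [-0.6, 0.9, 0.0]
opening: 0.698
```

>>> {"method": "play_rows", "body": {
  "targets": [
    [0, 0, 0, 0, 0, 0],
    [0, 0, 0, 0, 0, 0],
    [0, 0, 0, 0, 0, 0],
    [0, 0, 0, 0, 0, 0],
    [0, 0, 0, 0, 0, 0]
  ],
  "hand": 0
}}

```text
clock: 4.13
tool_pos: [0.5922, -0.3242, 0.0537]
eef_rot: [0.999, -0.046, 0.002, 0.001]
contact_force: [-0.1, 0.2, -0.1]
opening: 0.349
```

Run:
```python
from h import *
plan(*pose((.5896,-.3246),.051,-95.3))
```

```text
t 4.1333 p [ 0.5922 -0.3242  0.0537] f [-0.0901  0.1797 -0.1265] op 0.34881376337971115 q [ 0.4352  0.9846 -0.0048  1.5275  0.0066  0.6257 -1.235 ]
delta tool [-0.0025  0.0006  0.0027] rot [ 0.0012 -0.0036  0.001 ]
```

>>> {"method": "play_rows", "body": {
  "targets": [
    [-0.0015, 0.0, 0.002, 0.001, -0.003, 0.001],
    [0, 0, 0, 0, 0, 0],
    [0, 0, 0, 0, 0, 0],
    [0, 0, 0, 0, 0, 0],
    [0, 0, 0, 0, 0, 0]
  ]
}}

```text
clock: 4.55
tool_pos: [0.5906, -0.3246, 0.0518]
eef_rot: [0.999, -0.047, 0.0, 0.0]
contact_force: [0.7, -0.0, 0.6]
opening: 0.173
```

>>> {"method": "play_rows", "body": {
  "targets": [
    [0, 0, 0, 0, 0, 0],
    [0, 0, 0, 0, 0, 0]
  ]
}}

```text
clock: 4.72
tool_pos: [0.5906, -0.3246, 0.0518]
eef_rot: [0.999, -0.046, 0.0, 0.0]
contact_force: [0.3, -1.2, 0.2]
opening: 0.174
```

Run:
```python
from h import *
plan(*pose((.5896,-.3246),.051,-95.3))
```

```text
t 4.7167 p [ 0.5906 -0.3246  0.0518] f [ 0.2636 -1.1521  0.2189] op 0.1738850846533229 q [ 0.4362  0.987  -0.0043  1.5288  0.0065  0.6247 -1.2352]
delta tool [-0.001   0.0001  0.0008] rot [ 0.0006 -0.0009 -0.0005]
```

>>> {"method": "play_rows", "body": {
  "targets": [
    [0, 0, -0.003, 0, 0, 0],
    [0, 0, -0.006, 0, 0, 0],
    [0, 0, -0.01, 0, 0, 0],
    [0, 0, -0.012, 0, 0, 0],
    [0, 0, -0.014, 0, 0, 0]
  ]
}}

```text
clock: 5.13
tool_pos: [0.5859, -0.3218, 0.0943]
eef_rot: [0.999, -0.046, -0.006, -0.003]
contact_force: [-0.2, -0.6, -4.2]
opening: 0.176
```

>>> {"method": "play_rows", "body": {
  "targets": [
    [0, 0, -0.016, 0, 0, 0],
    [0, 0, -0.016, 0, 0, 0],
    [0, 0, -0.014, 0, 0, 0],
    [0, 0, -0.008, 0, 0, 0],
    [0, 0, -0.002, 0, 0, 0]
  ]
}}

```text
clock: 5.55
tool_pos: [0.5873, -0.3227, 0.1599]
eef_rot: [0.999, -0.046, -0.003, -0.002]
contact_force: [0.5, 0.2, -4.7]
opening: 0.172
```

Run:
```python
from h import *
u=np.array([np.cos(BY),np.sin(BY)])
print(BIN-.142*u)
plan(*pose(BIN-.142*u,.166,85.5-180),30)
```

```text
[0.5679 0.1856]
t 5.55 p [ 0.5873 -0.3227  0.1599] f [ 0.5257  0.2147 -4.6621] op 0.17165169702940178 q [ 0.4344  0.8412 -0.0013  1.4853  0.0009  0.8225 -1.2307]
delta tool [-0.0665 -0.5043 -0.0043] rot [-0.0028  0.0068 -0.0142]
per row const rot [-0.0001  0.0002 -0.0005]
[-0.0022 -0.0168 -0.0001]
[-0.0022 -0.0168 -0.0001]
[-0.0022 -0.0168 -0.0001]
[-0.0022 -0.0168 -0.0001]
[-0.0022 -0.0168 -0.0001]
[-0.0022 -0.0168 -0.0002]
[-0.0022 -0.0168 -0.0002]
[-0.0022 -0.0168 -0.0002]
[-0.0022 -0.0168 -0.0002]
[-0.0021 -0.0168 -0.0002]
[-0.0021 -0.0168 -0.0002]
[-0.0021 -0.0168 -0.0002]
[-0.0021 -0.0168 -0.0002]
[-0.0021 -0.0168 -0.0002]
[-0.0021 -0.0168 -0.0002]
[-0.0021 -0.0168 -0.0002]
[-0.0021 -0.0168 -0.0002]
[-0.0021 -0.0168 -0.0002]
[-0.0021 -0.0168 -0.0002]
[-0.0021 -0.0168 -0.0002]
[-0.0021 -0.0168 -0.0002]
[-0.002  -0.0168 -0.0002]
[-0.002  -0.0168 -0.0002]
[-0.002  -0.0168 -0.0002]
[-0.002  -0.0168 -0.0002]
[-0.002  -0.0168 -0.0002]
[-0.002  -0.0168 -0.0002]
[-0.002  -0.0168 -0.0002]
[-0.002  -0.0168 -0.0002]
[-0.002  -0.0168 -0.0002]
```

>>> {"method": "play_rows", "body": {
  "targets": [
    [-0.001, -0.005, 0, 0, 0.003, 0],
    [-0.001, -0.009, 0, 0, 0.003, 0],
    [-0.002, -0.013, 0, 0, 0, 0],
    [-0.002, -0.017, 0, 0, 0, -0.001],
    [-0.002, -0.02, 0, 0, 0, -0.001]
  ]
}}

```text
clock: 5.97
tool_pos: [0.5823, -0.2589, 0.159]
eef_rot: [0.999, -0.049, -0.001, 0.0]
contact_force: [-0.6, -0.3, -4.2]
opening: 0.177
```

>>> {"method": "play_rows", "body": {
  "targets": [
    [-0.003, -0.022, 0, 0, 0, -0.001],
    [-0.003, -0.022, 0, 0, 0, -0.001],
    [-0.003, -0.022, 0, 0, 0, -0.001],
    [-0.003, -0.022, 0, 0, 0, -0.001],
    [-0.003, -0.022, 0, 0, 0, -0.001]
  ]
}}

```text
clock: 6.38
tool_pos: [0.5726, -0.1345, 0.1548]
eef_rot: [0.999, -0.045, -0.006, -0.003]
contact_force: [0.2, 1.0, -4.8]
opening: 0.173
```

>>> {"method": "play_rows", "body": {
  "targets": [
    [-0.003, -0.022, 0, 0, 0, -0.001],
    [-0.003, -0.022, 0, 0, 0, -0.001],
    [-0.003, -0.018, 0, 0, 0, 0],
    [-0.002, -0.014, 0, 0, 0, 0],
    [-0.001, -0.01, 0, 0, 0, 0]
  ]
}}

```text
clock: 6.8
tool_pos: [0.5612, -0.0293, 0.1518]
eef_rot: [0.999, -0.037, -0.012, -0.007]
contact_force: [-0.0, 0.0, -4.3]
opening: 0.177
```

Run:
```python
from h import *
plan(*pose((.5679,.1856),.166,85.5-180))
```

```text
t 6.8 p [ 0.5612 -0.0293  0.1518] f [-0.0374  0.0415 -4.2748] op 0.17667926712465715 q [-0.0392  0.7349  0.0303  1.8232 -0.0609  0.6074 -1.6116]
delta tool [-0.0097 -0.215  -0.0113] rot [-0.0122  0.0241  0.0038]
```

>>> {"method": "play_rows", "body": {
  "targets": [
    [0, -0.008, -0.004, -0.004, 0.008, 0.001],
    [0, -0.013, -0.004, -0.004, 0.008, 0.001],
    [-0.001, -0.017, -0.004, -0.004, 0.008, 0.001],
    [-0.001, -0.02, 0, -0.002, 0.004, 0],
    [-0.001, -0.022, 0, -0.002, 0.004, 0]
  ]
}}

```text
clock: 7.22
tool_pos: [0.5596, 0.0551, 0.1619]
eef_rot: [0.999, -0.04, 0.001, 0.003]
contact_force: [0.1, -0.1, -4.0]
opening: 0.167
```

>>> {"method": "play_rows", "body": {
  "targets": [
    [-0.001, -0.022, 0, -0.002, 0.003, 0],
    [-0.001, -0.02, 0, 0, 0.003, 0],
    [-0.001, -0.016, 0, 0, 0, 0],
    [-0.001, -0.011, 0, 0, 0, 0],
    [0, -0.006, 0, 0, 0, 0]
  ]
}}

```text
clock: 7.63
tool_pos: [0.5562, 0.1421, 0.1592]
eef_rot: [0.999, -0.036, 0.001, 0.003]
contact_force: [-0.8, 0.6, -4.2]
opening: 0.178
```

Run:
```python
from h import *
plan(*pose((.5679,.1856),.166,85.5-180))
```

```text
t 7.6333 p [0.5562 0.1421 0.1592] f [-0.7527  0.5634 -4.2158] op 0.1782903367022122 q [-0.3873  0.7308  0.0915  1.8065 -0.0965  0.6091 -1.8817]
delta tool [ 0.0086 -0.0441 -0.007 ] rot [ 0.0057 -0.0018  0.0075]
```

>>> {"method": "play_rows", "body": {
  "targets": [
    [0.003, -0.012, -0.003, 0.003, -0.001, 0.003],
    [0.003, -0.014, -0.003, 0.002, 0, 0.003],
    [0.002, -0.01, -0.001, 0, 0, 0.002],
    [0, -0.005, 0, 0, 0, 0],
    [0, 0, 0, 0, 0, 0]
  ]
}}

```text
clock: 8.05
tool_pos: [0.5681, 0.1864, 0.1663]
eef_rot: [0.999, -0.04, -0.0, 0.0]
contact_force: [0.2, 0.6, -4.7]
opening: 0.174
```

Run:
```python
from h import *
plan(*pose((.5679,.1856),.131,85.5-180))
a=r.snapshot("top");b=r.snapshot("scene")
i=np.hstack([cv2.resize(a[170:260,85:205],(400,300)),cv2.resize(b[60:190,240:400],(390,317))[:300]])
cv2.imwrite("pics/p1.png",i)
```

```text
t 8.05 p [0.5681 0.1864 0.1663] f [ 0.2085  0.6099 -4.6547] op 0.17374675290856473 q [-0.4528  0.7469  0.1026  1.7284 -0.1112  0.6722 -1.9416]
delta tool [-0.0001  0.0008  0.0353] rot [ 0.0006  0.0001 -0.002 ]
```

View pics/p1.png

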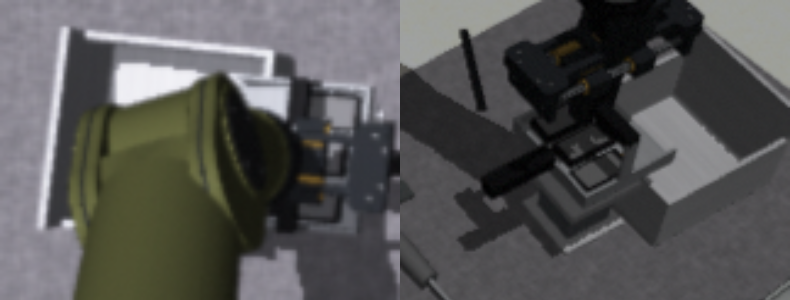

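>>> {"method": "play_rows", "body": {
  "targets": [
    [0, 0, 0.005, 0, 0, -0.001],
    [0, 0, 0.008, 0, 0, -0.001],
    [0, 0, 0.008, 0, 0, 0],
    [0, 0, 0.006, 0, 0, 0],
    [0, 0, 0.002, 0, 0, 0]
  ]
}}

```text
clock: 8.57
tool_pos: [0.5676, 0.1797, 0.1342]
eef_rot: [0.999, -0.043, -0.001, 0.003]
contact_force: [0.2, 0.4, -4.1]
opening: 0.174
```

Run:
```python
from h import *
plan(*pose((.5679,.1856),.1318,85.5-180))
b=r.snapshot("scene")
print(r.tip_of("scoop_lip","scene")[:2],proj([*(BIN-.072*np.array([np.cos(BY),np.sin(BY)])),.083],"scene"))
cv2.imwrite("pics/p2.png",cv2.resize(b[85:175,290:390],None,fx=6,fy=6,interpolation=2))
```

```text
t 8.5667 p [0.5676 0.1797 0.1342] f [ 0.2223  0.4402 -4.1095] op 0.1735345830798483 q [-0.4414  0.7917  0.0968  1.7546 -0.1138  0.6043 -1.9352]
delta tool [-0.0002 -0.0059  0.0024] rot [ 0.0054  0.0013 -0.0066]
[{'uv': [331.3, 125.1], 'confidence': 0.92}] [333.1682 117.8428]
```

View pics/p2.png

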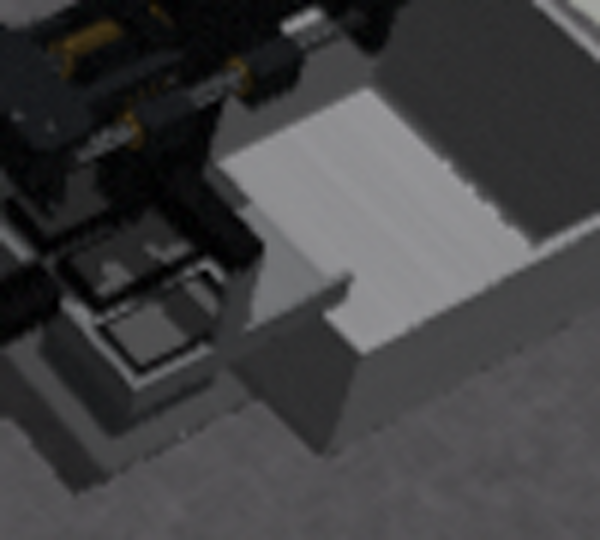

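Run:
```python
from h import *
u=np.array([np.cos(BY),np.sin(BY)]);v=np.array([-u[1],u[0]])
w=lambda x,y,z:np.array([*(BIN+x*u+y*v),z])
for n,p in(("rimcorner out",(-.09,-.09,.08)),("rim in",(-.084,-.084,.08)),("lip bot -78",(-.078,-.065,.082)),("lip top",(-.078,-.065,.086)),("lip -68",(-.068,-.065,.086))):
    print(n,(proj(w(*p),"scene")-[290,85])*6+2.5)
```

```text
rimcorner out [356.43   350.0618]
rim in [358.0726 335.2887]
lip bot -78 [341.871  298.7014]
lip top [343.7537 292.9391]
lip -68 [360.9645 283.5011]
```

>>> {"method": "play_rows", "body": {
  "targets": [
    [0, -0.004, -0.001, 0.003, 0.001, -0.003],
    [0, -0.004, 0, 0.002, 0, -0.003],
    [0, 0, 0, 0, 0, 0]
  ]
}}

```text
clock: 8.92
tool_pos: [0.5689, 0.1886, 0.136]
eef_rot: [0.999, -0.039, 0.0, -0.0]
contact_force: [0.1, 0.4, -3.6]
opening: 0.173
```

Run:
```python
from h import *
plan(*pose((.5679,.1856),.1318,85.5-180))
```

```text
t 8.9167 p [0.5689 0.1886 0.136 ] f [ 0.0529  0.448  -3.6446] op 0.17324407070674464 q [-0.4496  0.7915  0.093   1.7452 -0.1162  0.6094 -1.9384]
delta tool [-0.0008  0.0031  0.0042] rot [-0.0007 -0.0006 -0.0003]
```

Lip ~18 mm past the rim centre; back 2 mm while lowering.

>>> {"method": "play_rows", "body": {
  "targets": [
    [0, 0.002, 0.001, 0, 0, 0],
    [0, 0, 0.002, 0, 0, 0],
    [0, 0, 0.001, 0, 0, 0],
    [0, 0, 0.001, 0, 0, 0],
    [0, 0, 0, 0, 0, 0]
  ]
}}

```text
clock: 9.33
tool_pos: [0.5696, 0.1875, 0.1318]
eef_rot: [0.999, -0.039, 0.002, -0.001]
contact_force: [-0.3, -0.9, -3.6]
opening: 0.175
```

Run:
```python
from h import *
plan(*pose((.5679,.1856),.1318,85.5-180))
```

```text
t 9.3333 p [0.5696 0.1875 0.1318] f [-0.3057 -0.9021 -3.6085] op 0.174863170941177 q [-0.446   0.7969  0.0907  1.7496 -0.1166  0.5965 -1.9348]
delta tool [-0.0015  0.002   0.    ] rot [-0.0022 -0.0031  0.0008]
```

>>> {"method": "play_rows", "body": {
  "targets": [
    [0, 0.001, 0.001, -0.001, -0.003, 0],
    [0, 0, 0.001, 0, 0, 0],
    [0, 0, 0.001, 0, 0, 0]
  ]
}}

```text
clock: 9.58
tool_pos: [0.5696, 0.1875, 0.1317]
eef_rot: [0.999, -0.039, 0.0, -0.002]
contact_force: [-2.3, -0.1, 5.0]
opening: 0.176
```

Run:
```python
from h import *
plan(*pose((.5679,.1856),.1318,85.5-180))
```

```text
t 9.5833 p [0.5696 0.1875 0.1317] f [-2.2905 -0.0674  5.0248] op 0.17618282923727527 q [-0.4438  0.7976  0.0887  1.7476 -0.1174  0.5996 -1.933 ]
delta tool [-0.0015  0.0021 -0.0001] rot [-0.0033 -0.0006  0.0011]
```

>>> {"method": "play_rows", "body": {
  "targets": [
    [0, 0, 0, 0, 0, 0],
    [0, 0, 0, 0, 0, 0],
    [0, 0, 0, 0, 0, 0],
    [0, 0, 0, 0, 0, 0],
    [0, 0, 0, 0, 0, 0]
  ],
  "hand": 0.6
}}

```text
clock: 10.0
tool_pos: [0.572, 0.1876, 0.1334]
eef_rot: [0.999, -0.039, 0.003, -0.002]
contact_force: [-0.2, -0.5, 0.9]
opening: 0.527
```

>>> {"method": "play_rows", "body": {
  "targets": [
    [0, 0, -0.01, 0, 0, 0],
    [0, 0, -0.02, 0, 0, 0],
    [0, 0, -0.03, 0, 0, 0],
    [0, 0, -0.03, 0, 0, 0],
    [0, 0, -0.02, 0, 0, 0]
  ]
}}

```text
clock: 10.42
tool_pos: [0.5683, 0.1858, 0.2442]
eef_rot: [0.999, -0.039, -0.002, 0.0]
contact_force: [0.1, 0.1, -0.4]
opening: 0.6
```

Run:
```python
from h import *
u=np.array([np.cos(BY),np.sin(BY)])
for t in(0,20,-20):
  P,R=pose(BIN+[.0015,.0015]-.242*u,.2,85.5-90,t); print(t,P,R.as_matrix()[:,2])
plan(*pose(BIN+[.0015,.0015]-.242*u,.2,85.5-90),14)
```

```text
0 [0.5615 0.0874 0.2   ] [ 0.  0. -1.]
20 [0.5615 0.0874 0.2   ] [ 0.0268  0.341  -0.9397]
-20 [0.5615 0.0874 0.2   ] [-0.0268 -0.341  -0.9397]
t 10.4167 p [0.5683 0.1858 0.2442] f [ 0.1342  0.0778 -0.3548] op 0.6003949596962581 q [-0.4613  0.648   0.1208  1.6502 -0.099   0.8538 -1.9484]
delta tool [0.0011 0.0986 0.0443] rot [-0.0035  0.004  -1.5705]
per row const rot [-0.0002  0.0003 -0.1122]
[0.0001 0.007  0.0032]
[-0.0007  0.007   0.0032]
[-0.0015  0.0069  0.0032]
[-0.0023  0.0067  0.0032]
[-0.003   0.0064  0.0032]
[-0.0037  0.006   0.0032]
[-0.0043  0.0056  0.0032]
[-0.0049  0.005   0.0032]
[-0.0055  0.0044  0.0032]
[-0.0059  0.0038  0.0032]
[-0.0063  0.0031  0.0032]
[-0.0066  0.0024  0.0032]
[-0.0068  0.0016  0.0032]
[-0.007   0.0009  0.0032]
```

>>> {"method": "play_rows", "body": {
  "targets": [
    [0, 0.007, 0, 0, 0, -0.112],
    [-0.001, 0.007, 0, 0, 0, -0.112],
    [-0.0015, 0.007, 0, 0, 0, -0.112],
    [-0.0023, 0.0067, 0, 0, 0, -0.112],
    [-0.003, 0.0064, 0, 0, 0, -0.112]
  ]
}}

```text
clock: 10.83
tool_pos: [0.57, 0.1528, 0.2554]
eef_rot: [0.968, 0.251, 0.007, -0.001]
contact_force: [0.2, 0.3, -0.1]
opening: 0.6
```

>>> {"method": "play_rows", "body": {
  "targets": [
    [-0.0037, 0.006, 0, 0, 0, -0.112],
    [-0.0043, 0.0056, 0, 0, 0, -0.112],
    [-0.005, 0.005, 0, 0, 0, -0.112],
    [-0.0055, 0.0044, 0, 0, 0, -0.112],
    [-0.006, 0.004, 0, 0, 0, -0.112]
  ]
}}

```text
clock: 11.25
tool_pos: [0.5695, 0.1146, 0.2595]
eef_rot: [0.854, 0.521, 0.008, 0.003]
contact_force: [-0.5, -0.1, 0.6]
opening: 0.6
```

>>> {"method": "play_rows", "body": {
  "targets": [
    [-0.0063, 0.003, 0, 0, 0.07, -0.112],
    [-0.0066, 0.0024, 0, 0, 0.07, -0.112],
    [-0.007, 0.0016, 0, 0, 0.07, -0.11],
    [-0.007, 0.001, 0, 0, 0.07, -0.1],
    [0, 0, 0, 0, 0.07, 0]
  ]
}}

```text
clock: 11.67
tool_pos: [0.5703, 0.0886, 0.262]
eef_rot: [0.71, 0.683, 0.148, -0.085]
contact_force: [1.0, -0.2, 0.1]
opening: 0.6
```

Run:
```python
from h import *
u=np.array([np.cos(BY),np.sin(BY)])
G=np.array([*(BIN+[.0015,.0015]-.242*u),.10])
P,R=pose(G[:2],.1,85.5-90,20); P=G+.019*R.as_matrix()[:,2]; print(P)
P[2]+=.07; plan(P,R,6)
b=r.snapshot("scene");a=r.snapshot("top")
print([(d["uv"],d["confidence"],back(d["uv"],"scene",.1)) for d in r.tip_of("scoop_tail","scene")[:2]],proj(G,"scene"))
print([(d["uv"],d["confidence"],back(d["uv"],"top",.1)) for d in r.tip_of("scoop_tail","top")[:2]],proj(G,"top"))
i=np.hstack([cv2.resize(a[170:260,85:205],(400,300)),cv2.resize(b[60:190,240:400],(390,317))[:300]])
cv2.imwrite("pics/p3.png",i)
```

```text
[0.562  0.0939 0.0821]
t 11.6667 p [0.5703 0.0886 0.262 ] f [ 0.9962 -0.2368  0.1125] op 0.6000537489745256 q [ 0.3185  0.6261 -0.6184  1.8051  0.069   0.6466 -0.2671]
delta tool [-0.0309 -0.0175  0.1044] rot [0.0685 0.0154 0.0521]
per row const rot [0.0114 0.0026 0.0087]
[-0.0052 -0.0029  0.0174]
[-0.0052 -0.0027  0.0174]
[-0.0053 -0.0024  0.0174]
[-0.0054 -0.0022  0.0175]
[-0.0054 -0.0019  0.0175]
[-0.0055 -0.0017  0.0175]
[([285.1, 140.5], 0.78, array([0.5636, 0.0893, 0.1   ]))] [284.028  140.3463]
[([209.4, 219.0], 0.95, array([0.5598, 0.0957, 0.1   ])), ([175.5, 214.6], 0.22, array([0.5718, 0.1979, 0.1   ]))] [212.1577 218.4793]
```

View pics/p3.png

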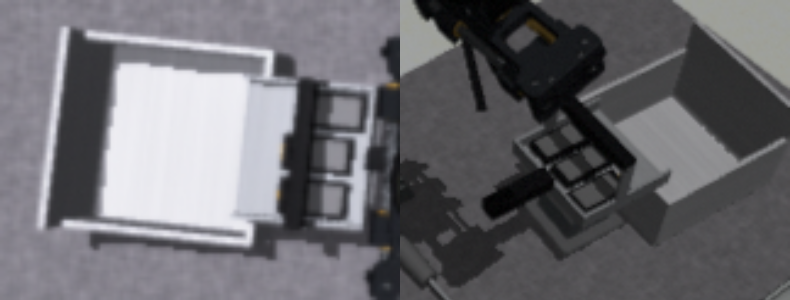

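>>> {"method": "play_rows", "body": {
  "targets": [
    [-0.005, -0.003, 0.014, 0.012, 0.003, 0.009],
    [-0.0055, -0.003, 0.014, 0.012, 0.003, 0.009],
    [-0.0055, -0.0025, 0.014, 0.012, 0.003, 0.009],
    [-0.005, -0.0025, 0.012, 0.012, 0.003, 0.009],
    [-0.003, -0.002, 0.008, 0.008, 0.002, 0.006]
  ]
}}

```text
clock: 12.28
tool_pos: [0.5606, 0.0965, 0.1914]
eef_rot: [0.719, 0.673, 0.129, -0.112]
contact_force: [0.1, 0.5, -0.7]
opening: 0.6
```

```bash
cat >> h.py <<'E'
u=np.array([np.cos(BY),np.sin(BY)])
G=np.array([*(BIN+[.0015,.0015]-.242*u),.10])
def tailpose(tilt,dz=0):
    P,R=pose(G[:2],.1,85.5-90,tilt); return G+.019*R.as_matrix()[:,2]+[0,0,dz],R
E
python3 - <<'E'
from h import *
plan(*tailpose(20,.0),5)
E
```

```text
t 12.2833 p [0.5606 0.0965 0.1914] f [ 0.1497  0.5202 -0.6645] op 0.6003863974176606 q [ 0.2817  0.736  -0.5812  1.8482  0.0862  0.5564 -0.2909]
delta tool [-0.0391  0.0003  0.1021] rot [0.0075 0.0057 0.0142]
per row const rot [0.0015 0.0011 0.0028]
[-0.0078  0.0001  0.0204]
[-0.0078  0.0001  0.0204]
[-0.0079  0.0002  0.0204]
[-0.0079  0.0002  0.0204]
[-0.0079  0.0003  0.0204]
```

>>> {"method": "play_rows", "body": {
  "targets": [
    [-0.006, 0, 0.016, 0.002, 0.001, 0.003],
    [-0.008, 0, 0.02, 0.002, 0.001, 0.003],
    [-0.008, 0, 0.02, 0.0015, 0.001, 0.003],
    [-0.007, 0, 0.018, 0, 0, 0.002],
    [-0.003, 0, 0.008, 0, 0, 0]
  ]
}}

```text
clock: 12.7
tool_pos: [0.5582, 0.097, 0.0941]
eef_rot: [0.722, 0.67, 0.124, -0.119]
contact_force: [-0.7, 0.3, -0.5]
opening: 0.598
```

Run:
```python
from h import *
plan(*tailpose(20,.0),2)
```

```text
t 12.7 p [0.5582 0.097  0.0941] f [-0.7185  0.2737 -0.5049] op 0.5980822860056478 q [ 0.24    0.8895 -0.5143  1.8975  0.1377  0.3723 -0.2919]
delta tool [-0.0067  0.0041  0.0103] rot [-0.007   0.003   0.0037]
per row const rot [-0.0035  0.0015  0.0018]
[-0.0033  0.002   0.0051]
[-0.0033  0.002   0.0051]
```

>>> {"method": "play_rows", "body": {
  "targets": [
    [-0.003, 0.002, 0.005, -0.0035, 0.0015, 0.002],
    [-0.003, 0.002, 0.005, -0.0035, 0.0015, 0.002],
    [0, 0, 0, 0, 0, 0]
  ],
  "squeeze": 58
}}

```text
clock: 12.95
tool_pos: [0.5604, 0.0952, 0.0787]
eef_rot: [0.723, 0.668, 0.126, -0.12]
contact_force: [-0.9, -0.6, 0.8]
opening: 0.601
```

Run:
```python
from h import *
plan(*tailpose(20,.0),2)
```

```text
t 12.95 p [0.5604 0.0952 0.0787] f [-0.8902 -0.571   0.7687] op 0.6008604044697566 q [ 0.2392  0.9169 -0.5053  1.8968  0.1444  0.3461 -0.2889]
delta tool [ 0.0001  0.0017 -0.0036] rot [-0.0054  0.0002 -0.0012]
per row const rot [-0.0027  0.0001 -0.0006]
[ 0.0001  0.0008 -0.0018]
[ 0.0001  0.0009 -0.0018]
```

>>> {"method": "play_rows", "body": {
  "targets": [
    [0, 0.002, -0.003, -0.005, 0, -0.001],
    [0, 0, 0, 0, 0, 0],
    [0, 0, 0, 0, 0, 0],
    [0, 0, 0, 0, 0, 0],
    [0, 0, 0, 0, 0, 0]
  ],
  "hand": 0
}}

```text
clock: 13.37
tool_pos: [0.5648, 0.0942, 0.085]
eef_rot: [0.723, 0.669, 0.13, -0.116]
contact_force: [-0.2, 0.5, -2.3]
opening: 0.248
```

>>> {"method": "play_rows", "body": {
  "targets": [
    [0, 0, 0, 0, 0, 0],
    [0, 0, 0, 0, 0, 0],
    [0, 0, 0, 0, 0, 0],
    [0, 0, 0, 0, 0, 0]
  ]
}}

```text
clock: 13.7
tool_pos: [0.5645, 0.0942, 0.0854]
eef_rot: [0.723, 0.669, 0.13, -0.116]
contact_force: [0.5, 0.5, -1.4]
opening: 0.246
```

Run:
```python
from h import *
plan(*tailpose(20,.0))
P,R=tailpose(20); s=r.get_state(); P=s["tool_pos"]; R=Ro.from_quat(s["eef_rot"])
piv=np.array([*(BIN+[0.0015,.0]-.087*u),.08])
p=R.inv().apply(piv-P)
print("pivot in tool",p)
for d in(3,5,6):
    w=np.array([0,-np.radians(d),0]); print(d,w,p-Ro.from_rotvec(w).apply(p))
```

```text
t 13.7 p [0.5645 0.0942 0.0854] f [ 0.5468  0.5285 -1.4093] op 0.2464349283885423 q [ 0.2429  0.9062 -0.5089  1.8935  0.1441  0.3493 -0.2876]
delta tool [-0.0016 -0.0025  0.0029] rot [ 0.0056 -0.0006  0.002 ]
pivot in tool [ 0.1358 -0.0024  0.0553]
3 [ 0.     -0.0524  0.    ] [ 0.0031 -0.     -0.007 ]
5 [ 0.     -0.0873  0.    ] [ 0.0053  0.     -0.0116]
6 [ 0.     -0.1047  0.    ] [ 0.0065 -0.     -0.0139]
```

>>> {"method": "play_rows", "body": {
  "targets": [
    [0.002, 0, -0.0045, 0, -0.035, 0],
    [0.003, 0, -0.0065, 0, -0.052, 0],
    [0.003, 0, -0.0065, 0, -0.052, 0]
  ]
}}

```text
clock: 13.95
tool_pos: [0.5639, 0.0926, 0.1025]
eef_rot: [0.733, 0.672, 0.077, -0.069]
contact_force: [-0.9, -0.0, 0.6]
opening: 0.244
```

```bash
cat >> h.py <<'E'
# grasp reference: tool pose when scoop level on ledge
P0=np.array([.5645,.0942,.0854]); R0=Ro.from_quat([.723,.669,.13,-.116]); TAX=np.array([u[1],-u[0],0])
piv=np.array([*(BIN+[.0015,0]-.087*u),.08])
def tip(ang,dz=0,n=None):
    Q=Ro.from_rotvec(-TAX*np.radians(ang)); s=r.get_state(); Rn=Ro.from_quat(s["eef_rot"])
    print("tipped",np.degrees((Rn*R0.inv()).as_rotvec())@-TAX,"rim pt moved to (along u, z)",end=" ")
    lip=s["tool_pos"]+(Rn*R0.inv()).apply(piv-P0); print(np.round([(lip-piv)[:2]@u,lip[2]-.08],4))
    plan(piv+Q.apply(P0-piv)+[0,0,dz],Q*R0,n)
E
python3 - <<'E'
from h import *
tip(15,-.001,3)
E
```

```text
tipped 8.181943530191178 rim pt moved to (along u, z) [-0.0039 -0.0037]
t 13.95 p [0.5639 0.0926 0.1025] f [-0.9413 -0.0433  0.5563] op 0.24371038762311878 q [ 0.0833  0.8327 -0.3617  1.8763  0.1588  0.4179 -0.3893]
delta tool [ 0.0119  0.0005 -0.0175] rot [-0.0032 -0.1189 -0.0103]
per row const rot [-0.0011 -0.0396 -0.0034]
[ 0.004   0.0002 -0.0058]
[ 0.0037  0.0002 -0.006 ]
[ 0.0035  0.0002 -0.0061]
```

>>> {"method": "play_rows", "body": {
  "targets": [
    [0.003, 0, -0.006, 0, -0.045, -0.003],
    [0.003, 0, -0.0065, 0, -0.052, -0.003],
    [0.003, 0, -0.0065, 0, -0.052, 0]
  ]
}}

```text
clock: 14.2
tool_pos: [0.5647, 0.098, 0.1251]
eef_rot: [0.736, 0.677, 0.021, -0.016]
contact_force: [-1.5, -0.3, 2.0]
opening: 0.243
```

Run:
```python
from h import *
tip(27,-.002,4)
```

```text
tipped 17.076696202205287 rim pt moved to (along u, z) [-0.0043 -0.0031]
t 14.2 p [0.5647 0.098  0.1251] f [-1.4789 -0.2752  1.9683] op 0.24257482246072332 q [-0.102   0.7786 -0.2091  1.8383  0.1981  0.5231 -0.5043]
delta tool [ 0.0159  0.0001 -0.0234] rot [-0.0017 -0.1732 -0.0071]
per row const rot [-0.0004 -0.0433 -0.0018]
[ 0.004   0.     -0.0059]
[ 0.0037  0.     -0.006 ]
[ 0.0034  0.     -0.0062]
[ 0.0032  0.0001 -0.0063]
```

>>> {"method": "play_rows", "body": {
  "targets": [
    [0.0045, 0, -0.009, 0, -0.07, -0.002],
    [0.005, 0, -0.0115, 0, -0.087, -0.002],
    [0.005, 0, -0.0115, 0, -0.087, -0.001]
  ]
}}

```text
clock: 14.45
tool_pos: [0.5663, 0.1131, 0.16]
eef_rot: [0.733, 0.673, -0.071, 0.07]
contact_force: [-0.8, 3.1, -0.9]
opening: 0.241
```

Run:
```python
from h import *
tip(45,-.002,4)
```

```text
tipped 31.438576450879044 rim pt moved to (along u, z) [-0.0054 -0.0011]
t 14.45 p [0.5663 0.1131 0.16  ] f [-0.7647  3.0715 -0.8705] op 0.24137823519208915 q [-0.3718  0.7591 -0.0131  1.7392  0.2808  0.7471 -0.6826]
delta tool [ 0.0222 -0.0002 -0.0305] rot [-0.0005 -0.2366 -0.0099]
per row const rot [-0.0001 -0.0592 -0.0025]
[ 0.0056 -0.0001 -0.0076]
[ 0.0051 -0.     -0.0079]
[ 0.0046 -0.     -0.0082]
[ 0.0041 -0.     -0.0085]
```

>>> {"method": "play_rows", "body": {
  "targets": [
    [0.0055, 0, -0.006, 0, -0.06, -0.002],
    [0.005, 0, -0.0075, 0, -0.06, -0.002],
    [0.0045, 0, -0.008, 0, -0.06, -0.002]
  ]
}}

```text
clock: 14.7
tool_pos: [0.5685, 0.1404, 0.1806]
eef_rot: [0.72, 0.668, -0.135, 0.133]
contact_force: [0.6, 0.3, -2.6]
opening: 0.24
```

Run:
```python
from h import *
tip(47,-.004,2)
b=r.snapshot("scene");a=r.snapshot("top")
i=np.hstack([cv2.resize(a[170:260,85:205],(400,300)),cv2.resize(b[60:190,240:400],(390,317))[:300]])
cv2.imwrite("pics/p4.png",i)
```

```text
tipped 41.8952550737374 rim pt moved to (along u, z) [ 0.0053 -0.0013]
t 14.7 p [0.5685 0.1404 0.1806] f [ 0.5699  0.2631 -2.6081] op 0.24038566103705414 q [-0.5438  0.7958  0.0788  1.6304  0.3375  0.9424 -0.7887]
delta tool [ 0.0015 -0.0003 -0.0074] rot [ 0.007  -0.0891 -0.0018]
per row const rot [ 0.0035 -0.0445 -0.0009]
[ 0.0008 -0.0002 -0.0037]
[ 0.0006 -0.0002 -0.0037]
```

View pics/p4.png

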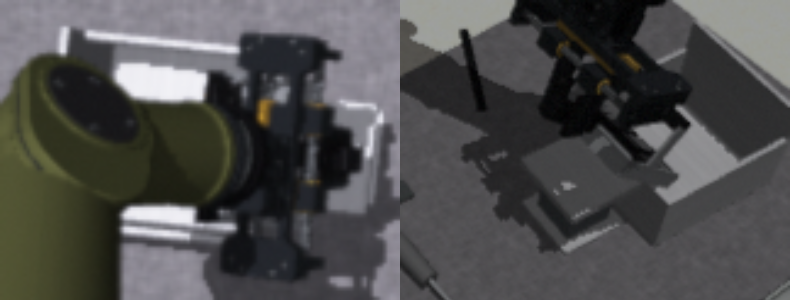

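>>> {"method": "play_rows", "body": {
  "targets": [
    [-0.003, 0, 0.0035, 0.003, -0.02, 0],
    [-0.003, 0, 0.003, 0.003, -0.02, 0]
  ]
}}

```text
clock: 14.97
tool_pos: [0.5679, 0.1383, 0.1746]
eef_rot: [0.716, 0.668, -0.147, 0.141]
contact_force: [-0.4, 6.2, -0.7]
opening: 0.242
```

Run:
```python
from h import *
tip(46,-.004)
```

```text
tipped 43.56783140195953 rim pt moved to (along u, z) [ 0.0002 -0.0103]
t 14.9667 p [0.5679 0.1383 0.1746] f [-0.3525  6.1698 -0.6638] op 0.24182130326558066 q [-0.5575  0.8138  0.0895  1.6246  0.3495  0.9545 -0.7975]
delta tool [-0.0002  0.0002 -0.0114] rot [ 0.0034 -0.0425  0.0048]
```

>>> {"method": "play_rows", "body": {
  "targets": [
    [0, 0, 0, 0, -0.02, 0],
    [0, 0, 0, 0, 0, 0]
  ]
}}

```text
clock: 15.13
tool_pos: [0.5679, 0.1373, 0.1738]
eef_rot: [0.715, 0.666, -0.154, 0.147]
contact_force: [-1.1, 4.6, -0.7]
opening: 0.242
```

Run:
```python
from h import *
tip(46,-.004)
b=r.snapshot("scene");a=r.snapshot("top")
i=np.hstack([cv2.resize(a[165:255,85:175],(400,400)),cv2.resize(b[75:165,300:390],(400,400))])
cv2.imwrite("pics/p5.png",cv2.convertScaleAbs(i,alpha=1.6))
for c in("scene","top"):print([(d["uv"],d["confidence"]) for d in r.tip_of("pack0",c)])
```

```text
tipped 44.65242998543117 rim pt moved to (along u, z) [-0.0028 -0.013 ]
t 15.1333 p [0.5679 0.1373 0.1738] f [-1.1436  4.5851 -0.6758] op 0.24240043599633693 q [-0.5672  0.8221  0.0976  1.6177  0.3553  0.968  -0.8062]
delta tool [ 0.0002  0.0001 -0.0125] rot [ 0.0016 -0.0235  0.0026]
[([195.5, 294.5], 0.74), ([96.4, 250.6], 0.73), ([127.5, 318.6], 0.65), ([329.6, 124.6], 0.5), ([344.1, 140.3], 0.41)]
[([333.1, 168.2], 0.64), ([375.9, 242.3], 0.52), ([383.0, 187.4], 0.51), ([156.2, 200.3], 0.49)]
```

View pics/p5.png

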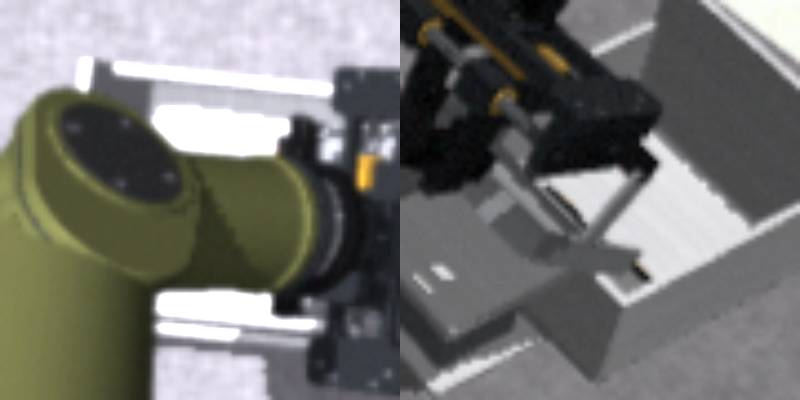

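>>> {"method": "play_rows", "body": {
  "targets": [
    [0.005, 0, -0.011, 0, -0.087, 0],
    [0.005, 0, -0.011, 0, -0.06, 0],
    [0, 0, 0, 0, 0, 0],
    [0, 0, 0, 0, 0, 0],
    [0, 0, 0, 0, 0, 0]
  ]
}}

```text
clock: 15.75
tool_pos: [0.5694, 0.1492, 0.1906]
eef_rot: [0.704, 0.649, -0.211, 0.198]
contact_force: [-1.1, 2.5, -2.2]
opening: 0.24
```

Run:
```python
from h import *
tip(50,-.004)
b=r.snapshot("scene")
cv2.imwrite("pics/p6.png",cv2.convertScaleAbs(cv2.resize(b[75:165,300:390],(600,600),interpolation=2),alpha=1.6))
```

```text
tipped 53.63595428257133 rim pt moved to (along u, z) [-0.0088 -0.0106]
t 15.75 p [0.5694 0.1492 0.1906] f [-1.0796  2.5449 -2.1814] op 0.2397847459712234 q [-0.6628  0.8742  0.1554  1.5188  0.3872  1.1412 -0.8549]
delta tool [ 0.0005 -0.0005 -0.0016] rot [-0.0023  0.0635 -0.0054]
```

View pics/p6.png

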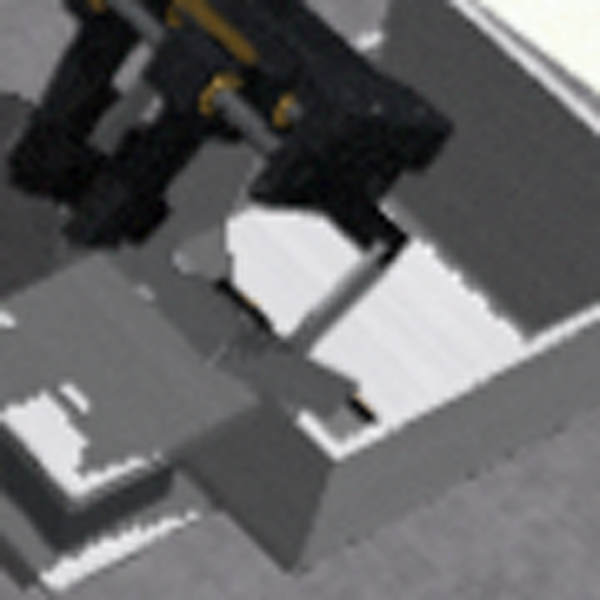

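```bash
cat >> h.py <<'E'
def slip(a):
    global P0,R0
    g=P0-.019*R0.as_matrix()[:,2]; Q=Ro.from_rotvec(-TAX*np.radians(a)); P0=g+Q.apply(P0-g); R0=Q*R0
E
python3 - <<'E'
import h
from h import *
P,R=h.P0,h.R0
for a in(4,5,6):
    h.P0,h.R0=P,R; slip(a); print("slip",a,h.P0); tip(35)
E
```

```text
slip 4 [0.5644 0.0929 0.085 ]
tipped 49.62660801953642 rim pt moved to (along u, z) [ 0.0002 -0.0052]
t 15.8 p [0.5693 0.1488 0.1907] f [ 0.3017  3.211  -1.9764] op 0.2415954501256827 q [-0.6622  0.874   0.1554  1.5192  0.387   1.141  -0.8549]
delta tool [-0.01   -0.0006  0.0328] rot [-0.0025  0.2553 -0.0051]
slip 5 [0.5644 0.0926 0.0849]
tipped 48.62661231399507 rim pt moved to (along u, z) [ 0.0025 -0.0037]
t 15.8 p [0.5693 0.1488 0.1907] f [ 0.3017  3.211  -1.9764] op 0.2415954501256827 q [-0.6622  0.874   0.1554  1.5192  0.387   1.141  -0.8549]
delta tool [-0.0103 -0.0006  0.0329] rot [-0.0025  0.2379 -0.0052]
slip 6 [0.5644 0.0923 0.0848]
tipped 47.62661659557289 rim pt moved to (along u, z) [ 0.0048 -0.0022]
t 15.8 p [0.5693 0.1488 0.1907] f [ 0.3017  3.211  -1.9764] op 0.2415954501256827 q [-0.6622  0.874   0.1554  1.5192  0.387   1.141  -0.8549]
delta tool [-0.0107 -0.0006  0.033 ] rot [-0.0026  0.2204 -0.0053]
```

>>> {"method": "play_rows", "body": {
  "targets": [
    [-0.004, 0, 0.0105, 0, 0.08, -0.002],
    [-0.004, 0, 0.011, 0, 0.08, -0.002],
    [-0.004, 0, 0.011, 0, 0.08, -0.001]
  ]
}}

```text
clock: 16.05
tool_pos: [0.5668, 0.1258, 0.1657]
eef_rot: [0.721, 0.673, -0.122, 0.115]
contact_force: [0.5, 1.0, -2.7]
opening: 0.242
```

Run:
```python
from h import *
slip(5); tip(20,0,4)
```

```text
tipped 34.361787314887884 rim pt moved to (along u, z) [ 0.0047 -0.002 ]
t 16.05 p [0.5668 0.1258 0.1657] f [ 0.5064  1.0053 -2.6692] op 0.24233266919014812 q [-0.4933  0.7951  0.0584  1.6736  0.3307  0.8701 -0.7566]
delta tool [-0.0114 -0.0001  0.0362] rot [-0.0019  0.2506  0.0084]
per row const rot [-0.0005  0.0627  0.0021]
[-0.0028 -0.      0.0091]
[-0.0034 -0.      0.0089]
[-0.0039 -0.      0.0086]
[-0.0045 -0.      0.0084]
```

>>> {"method": "play_rows", "body": {
  "targets": [
    [-0.004, 0, 0.009, 0, 0.065, 0.002],
    [-0.004, 0, 0.009, 0, 0.065, 0.002],
    [-0.004, 0, 0.009, 0, 0.065, 0.002],
    [-0.0045, 0, 0.0085, 0, 0.065, 0.002]
  ]
}}

```text
clock: 16.38
tool_pos: [0.5638, 0.0912, 0.1366]
eef_rot: [0.736, 0.676, -0.023, 0.026]
contact_force: [0.3, 1.6, -1.2]
opening: 0.243
```

Run:
```python
from h import *
slip(5); tip(5,0,4)
b=r.snapshot("scene");a=r.snapshot("top")
i=np.hstack([cv2.resize(a[165:255,85:175],(400,400)),cv2.resize(b[75:165,290:380],(400,400))])
cv2.imwrite("pics/p7.png",cv2.convertScaleAbs(i,alpha=1.4))
```

```text
tipped 19.051047409816384 rim pt moved to (along u, z) [-0.0112  0.0036]
t 16.3833 p [0.5638 0.0912 0.1366] f [ 0.317   1.5857 -1.1652] op 0.2432415431164687 q [-0.222   0.7634 -0.0989  1.8143  0.2423  0.5993 -0.5815]
delta tool [0.0052 0.0002 0.0385] rot [ 0.0014  0.2453 -0.0067]
per row const rot [ 0.0003  0.0613 -0.0017]
[0.0013 0.     0.0096]
[0.0007 0.0001 0.0097]
[0.0001 0.0001 0.0097]
[-0.0005  0.0001  0.0097]
```

View pics/p7.png

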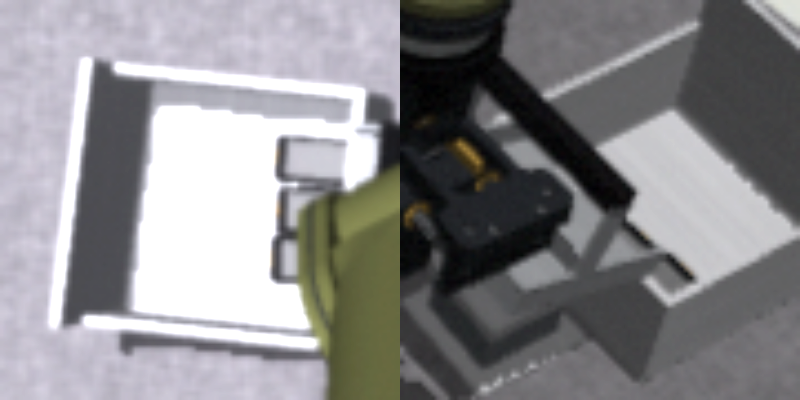

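>>> {"method": "play_rows", "body": {
  "targets": [
    [0.004, 0, 0.0, 0, 0.0, 0],
    [0.005, 0, 0.002, 0, 0.03, 0],
    [0.002, 0, 0.008, 0, 0.05, -0.002],
    [0, 0, 0.0095, 0, 0.06, -0.002]
  ]
}}

```text
clock: 16.82
tool_pos: [0.5621, 0.0785, 0.1185]
eef_rot: [0.74, 0.672, 0.014, -0.012]
contact_force: [-0.3, -3.3, 0.8]
opening: 0.243
```

Run:
```python
from h import *
slip(5); tip(4,0.002,4)
```

```text
tipped 12.967185835297382 rim pt moved to (along u, z) [-0.0191  0.0005]
t 16.8167 p [0.5621 0.0785 0.1185] f [-0.2609 -3.2977  0.8342] op 0.2426098482958925 q [-0.0894  0.7846 -0.1882  1.8526  0.2027  0.5094 -0.4952]
delta tool [0.0142 0.0009 0.0218] rot [-0.0028  0.1566 -0.0185]
per row const rot [-0.0007  0.0392 -0.0046]
[0.0036 0.0002 0.0054]
[0.0033 0.0002 0.0056]
[0.0031 0.0003 0.0057]
[0.0029 0.0003 0.0058]
```

>>> {"method": "play_rows", "body": {
  "targets": [
    [0, 0, -0.006, 0, 0, 0],
    [0, 0, -0.008, 0, 0, 0],
    [0.003, 0, -0.003, 0, 0, 0],
    [0.006, 0, 0, 0, 0, -0.005],
    [0.006, 0, 0, 0, 0.02, -0.005]
  ]
}}

```text
clock: 17.23
tool_pos: [0.5617, 0.0933, 0.1375]
eef_rot: [0.736, 0.677, 0.017, -0.018]
contact_force: [-0.4, 1.1, -2.8]
opening: 0.241
```

Run:
```python
from h import *
slip(5); tip(4,0.006,4)
b=r.snapshot("scene");a=r.snapshot("top")
for c in("scene","top"):
  for k in("scoop_lip","scoop_tail","scoop_bridge"): print(c,k,[(np.round(d["uv"],1),round(d["confidence"],2)) for d in r.tip_of(k,c)[:1]])
i=np.hstack([cv2.resize(a[165:255,85:175],(400,400)),cv2.resize(b[75:165,290:380],(400,400))])
cv2.imwrite("pics/p8.png",cv2.convertScaleAbs(i,alpha=1.4))
```

```text
tipped 12.254070145214598 rim pt moved to (along u, z) [-0.004   0.0213]
t 17.2333 p [0.5617 0.0933 0.1375] f [-0.3615  1.0704 -2.7721] op 0.2411586758840319 q [-0.0935  0.7579 -0.2119  1.8347  0.1868  0.5547 -0.4901]
delta tool [-0.0015  0.0028  0.0363] rot [-0.008   0.1441 -0.0072]
per row const rot [-0.002   0.036  -0.0018]
[-0.0004  0.0007  0.0091]
[-0.0007  0.0007  0.0091]
[-0.001   0.0007  0.009 ]
[-0.0014  0.0006  0.009 ]
scene scoop_lip [(array([333.3, 117.5]), 0.71)]
scene scoop_tail [(array([286.2, 124.5]), 0.84)]
scene scoop_bridge [(array([320.7, 101.6]), 0.78)]
top scoop_lip [(array([156.4, 214.4]), 0.61)]
top scoop_tail []
top scoop_bridge [(array([164.2, 217.8]), 0.65)]
```

View pics/p8.png

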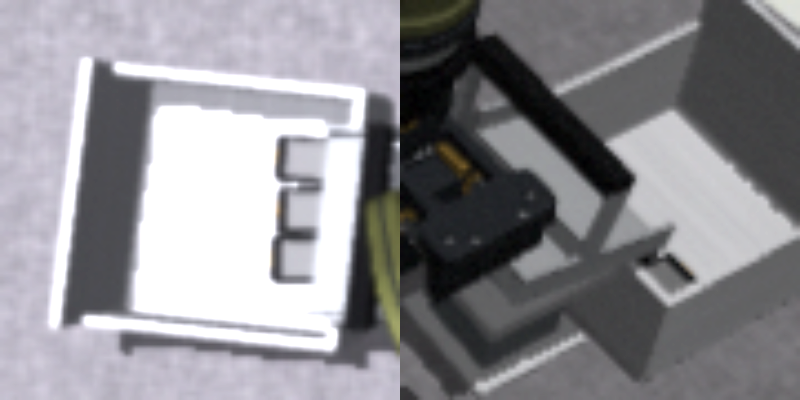

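```bash
cat >> h.py <<'E'
def est():
    from scipy.optimize import least_squares
    obs=[]
    for c in("scene","top"):
        r.snapshot(c)
        for k,X in(("scoop_lip",(.06,0)),("scoop_tail",(-.112,.02)),("scoop_bridge",(-.01,.07))):
            d=r.tip_of(k,c)
            if d and d[0]["confidence"]>.5: obs.append((c,X,d[0]["uv"]))
    def w(p,X):
        a=p[2]; return np.array([*(BIN+[.0015,0]+(p[0]+np.cos(a)*X[0]+np.sin(a)*X[1])*u+p[3]*np.array([-u[1],u[0]])),p[1]-np.sin(a)*X[0]+np.cos(a)*X[1]])
    f=lambda p:np.r_[np.ravel([proj(w(p,X),c)-q for c,X,q in obs]),p[3]*500]
    s=least_squares(f,[-.13,.09,.1,0],loss="soft_l1"); p=s.x
    print("scoop pitch",np.degrees(p[2]),"lip past rim",(p[0]+np.cos(p[2])*.06+.087)*1e3,"lip z",w(p,(.06,0))[2],"side",p[3],"res",np.round(s.fun,1))
E
python3 - <<'E'
from h import *
est()
E
```

```text
scoop pitch 18.185629327610823 lip past rim 4.593427462177918 lip z 0.08996009527728038 side -0.0006721532188201337 res [ 0.7 -1.   0.5 -0.1  1.3  1.2  2.6 -0.1 66.7  5.7 -0.5  1.7 -0.3]
```

>>> {"method": "play_rows", "body": {
  "targets": [
    [0, 0.001, 0.005, -0.002, 0.035, -0.002],
    [0, 0.001, 0.006, -0.002, 0.045, -0.002],
    [0, 0, 0.006, -0.002, 0.045, -0.002],
    [0, 0, 0.004, 0, 0.03, 0],
    [0, 0, 0, 0, 0, 0]
  ]
}}

```text
clock: 18.45
tool_pos: [0.5647, 0.0928, 0.1158]
eef_rot: [0.731, 0.674, 0.079, -0.069]
contact_force: [0.5, 0.0, -3.5]
opening: 0.241
```

Run:
```python
from h import *
tip(2,0.004); slip(5);tip(0,.004)
est()
b=cv2.imread; b=r.snapshot("scene");a=r.snapshot("top")
i=np.hstack([cv2.resize(a[165:255,115:205],(400,400)),cv2.resize(b[75:165,280:370],(400,400))])
cv2.imwrite("pics/p9.png",cv2.convertScaleAbs(i,alpha=1.4))
```

```text
tipped 8.088458195941078 rim pt moved to (along u, z) [-0.0036  0.0098]
t 18.45 p [0.5647 0.0928 0.1158] f [ 0.5252  0.0132 -3.4903] op 0.24054446775025248 q [ 0.0842  0.8103 -0.3621  1.8713  0.1375  0.4396 -0.3669]
delta tool [-0.0028 -0.0005  0.0212] rot [ 0.0004  0.1063 -0.0026]
tipped 3.088462602687219 rim pt moved to (along u, z) [-0.0002  0.0229]
t 18.45 p [0.5647 0.0928 0.1158] f [ 0.5252  0.0132 -3.4903] op 0.24054446775025248 q [ 0.0842  0.8103 -0.3621  1.8713  0.1375  0.4396 -0.3669]
delta tool [-0.0058 -0.0005  0.0263] rot [ 0.0005  0.0539 -0.0029]
scoop pitch 3.9349005644828496 lip past rim 22.170721605757173 lip z 0.0914472501865737 side 0.000401757132520011 res [ 0.  -0.6  0.2 -0.8  1.2  2.1  0.1  3.7  1.7 -0.7  0.2]
```

View pics/p9.png

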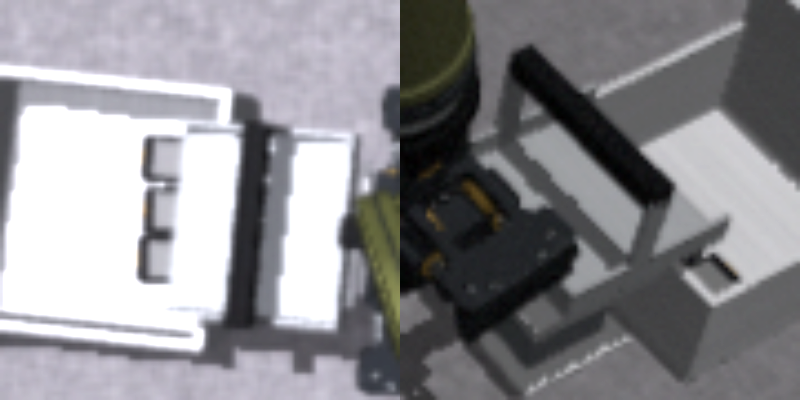

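>>> {"method": "play_rows", "body": {
  "targets": [
    [-0.0022, 0, 0.005, 0, 0.0135, 0],
    [-0.0027, 0, 0.0062, 0, 0.0135, 0],
    [-0.0027, 0, 0.006, 0, 0.0135, 0],
    [-0.002, 0, 0.004, 0, 0.01, 0],
    [0, 0, 0, 0, 0, 0]
  ]
}}

```text
clock: 19.37
tool_pos: [0.5652, 0.0905, 0.0919]
eef_rot: [0.727, 0.674, 0.1, -0.086]
contact_force: [-0.4, -0.1, -3.3]
opening: 0.24
```

Run:
```python
from h import *
slip(5);tip(0,.0)
est();est()
```

```text
tipped -0.06823944095322415 rim pt moved to (along u, z) [-0.002   0.0072]
t 19.3667 p [0.5652 0.0905 0.0919] f [-0.3505 -0.0745 -3.2917] op 0.24032086617182943 q [ 0.1458  0.8632 -0.4093  1.8872  0.1373  0.3752 -0.3212]
delta tool [ 0.0001 -0.0011  0.0073] rot [ 0.0024 -0.0012  0.0021]
scoop pitch -0.3253275751084606 lip past rim 22.990717655299463 lip z 0.07493541919874773 side 0.0016919767697853622 res [ 1.4 -0.4 -0.4 -0.3  2.8  0.6  1.7 -0.  -0.6  2.1  2.1 -1.3  0.8]
scoop pitch 2.458499920826768 lip past rim 20.943897350617384 lip z 0.07897466047244468 side 0.00021717152655828468 res [-3.2 -3.5  1.1 -0.2  2.7  1.3  0.3 -0.4 -0.1  0.3  0.8  0.2  0.1]
```

Run:
```python
from h import *
a=r.snapshot("top"); p=cv2.resize(cv2.imread("pics/p3.png")[:,:400],(120,90),interpolation=cv2.INTER_AREA)
c=a[170:260,85:205]
for rr in(30,40,50,60): print(rr,"old",p[rr,60:90].mean(1).astype(int)); print("   new",c[rr,60:90].mean(1).astype(int))
```

```text
30 old [238 238 237 237 237 236 237 237 237 238 238 237 236 229 210 205 206 207
 205 206 207 209 210 210 209 210 211 201 164  75]
   new [236 207  80  52  98 138 143 145 145 145 144 146 159 190 200 206 206 204
 205 205 207 209 209 209 208 210 207 180  66  34]
40 old [237 236 235 236 235 235 235 236 237 237 236 234 226 208 205 206 206 205
 205 207 209 210 209 206 186 134  94  74  44  34]
   new [237 223 124  49  77 137 143 143 143 143 144 159 189 200 205 205 205 204
 205 208 209 209 209 208 210 209 183  71  34  35]
50 old [236 235 235 235 234 234 235 235 236 234 232 225 208 205 205 205 204 205
 207 208 207 207 205 185 128  80  54  37  34  35]
   new [215  80  51  96 135 137 135 135 135 135 151 186 201 205 204 204 204 205
 206 207 207 208 208 208 207 183  81  36  34  36]
60 old [234 235 235 234 234 235 235 235 234 232 224 208 206 204 205 204 204 206
 206 204 205 201 172  95  42  30  31  33  34  35]
   new [234 235 234 233 233 235 234 234 233 230 218 205 205 203 203 203 205 205
 204 204 205 205 204 203 181  80  35  34  35  32]
```

>>> {"method": "play_rows", "body": {
  "targets": [
    [0, -0.001, 0.003, 0.002, 0, 0.002],
    [0, 0, 0.003, 0, 0, 0],
    [0.0005, 0, 0.002, 0, 0, 0],
    [0, 0, 0, 0, 0, 0]
  ]
}}

```text
clock: 20.55
tool_pos: [0.5654, 0.0951, 0.0854]
eef_rot: [0.727, 0.674, 0.1, -0.086]
contact_force: [0.7, 0.8, -2.3]
opening: 0.245
```

Run:
```python
from h import *
slip(5);tip(0,.0); print(r.get_state()["moment"])
```

```text
tipped -0.08174476214805232 rim pt moved to (along u, z) [0.0026 0.0007]
t 20.55 p [0.5654 0.0951 0.0854] f [ 0.654   0.7908 -2.3429] op 0.24473553689813105 q [ 0.134   0.8739 -0.4031  1.889   0.1383  0.3598 -0.3267]
delta tool [-0.0026 -0.0009 -0.0002] rot [ 0.0028 -0.0014  0.0024]
[-0.6158 -0.0306 -0.104 ]
```

>>> {"method": "play_rows", "body": {
  "targets": [
    [-0.003, 0, 0.0, 0.002, 0, 0.002],
    [-0.001, 0, 0.0015, 0, 0, 0],
    [0, 0, 0.001, 0, 0, 0],
    [0, 0, 0.0005, 0, 0, 0]
  ]
}}

```text
clock: 20.88
tool_pos: [0.5654, 0.0923, 0.0835]
eef_rot: [0.727, 0.674, 0.1, -0.087]
contact_force: [-2.2, -0.5, 8.0]
opening: 0.242
```

Run:
```python
from h import *
slip(5);tip(0,.0); print(r.get_state()["moment"])
```

```text
tipped -0.13840012869088547 rim pt moved to (along u, z) [-0.0002 -0.001 ]
t 20.8833 p [0.5654 0.0923 0.0835] f [-2.2007 -0.4765  8.0271] op 0.24174563856236708 q [ 0.1403  0.8777 -0.4045  1.8887  0.14    0.3591 -0.3224]
delta tool [ 0.0006 -0.0011 -0.0013] rot [ 0.0017 -0.0024  0.002 ]
[-0.0072  0.3336  0.2148]
```

>>> {"method": "play_rows", "body": {
  "targets": [
    [0, 0, -0.0007, 0, 0, 0],
    [0, 0, 0, 0, 0, 0]
  ]
}}

```text
clock: 21.05
tool_pos: [0.5656, 0.0925, 0.0851]
eef_rot: [0.727, 0.674, 0.1, -0.087]
contact_force: [-0.7, 0.2, -2.7]
opening: 0.244
```

>>> {"method": "play_rows", "body": {
  "targets": [
    [0, 0, 0, 0, 0, 0],
    [0, 0, 0, 0, 0, 0],
    [0, 0, 0, 0, 0, 0],
    [0, 0, 0, 0, 0, 0],
    [0, 0, 0, 0, 0, 0]
  ],
  "hand": 0.6
}}

```text
clock: 21.47
tool_pos: [0.5671, 0.0926, 0.0855]
eef_rot: [0.727, 0.674, 0.102, -0.086]
contact_force: [-0.1, -0.9, 1.1]
opening: 0.589
```

Run:
```python
from h import *
slip(5);tip(0,.0)
```

```text
tipped -0.2524590143709669 rim pt moved to (along u, z) [0.0002 0.0012]
t 21.4667 p [0.5671 0.0926 0.0855] f [-0.0537 -0.9059  1.136 ] op 0.5891276723106291 q [ 0.1421  0.8752 -0.4067  1.887   0.1391  0.3595 -0.322 ]
delta tool [-0.0003 -0.0027  0.0005] rot [ 0.0055 -0.0044  0.0018]
```

Released; retreat back along the tool axis, then check.

>>> {"method": "play_rows", "body": {
  "targets": [
    [0, 0, -0.01, 0, 0, 0],
    [0, 0, -0.02, 0, 0, 0],
    [0, 0, -0.03, 0, 0, 0],
    [0, 0, -0.03, 0, 0, 0],
    [0, 0, -0.03, 0, 0, 0]
  ]
}}

```text
clock: 21.88
tool_pos: [0.5589, 0.0614, 0.2013]
eef_rot: [0.726, 0.675, 0.097, -0.091]
contact_force: [1.2, -1.1, 0.1]
opening: 0.603
```

>>> {"method": "play_rows", "body": {
  "targets": [
    [0, 0, -0.035, 0, 0, 0],
    [0, 0, -0.035, 0, 0, 0],
    [0, 0, -0.03, 0, 0, 0],
    [0, 0, -0.02, 0, 0, 0],
    [0, 0, 0, 0, 0, 0]
  ]
}}

```text
clock: 22.3
tool_pos: [0.5575, 0.0261, 0.3321]
eef_rot: [0.726, 0.674, 0.101, -0.086]
contact_force: [0.7, 0.2, 0.1]
opening: 0.601
```

Run:
```python
from h import *
s=r.get_state(); print(s["clock"],s["tool_pos"]); est()
b=r.snapshot("scene");a=r.snapshot("top")
c=a[170:260,85:205]
for rr in(30,60): print(c[rr,60:100].mean(1).astype(int))
i=np.hstack([cv2.resize(a[130:290,85:245],(400,400)),cv2.resize(b[75:275,200:400],(400,400))])
cv2.imwrite("pics/p10.png",cv2.convertScaleAbs(i,alpha=1.3))
```

```text
22.3 [0.5575 0.0261 0.3321]
scoop pitch 4.677748464200299 lip past rim 26.901868637890555 lip z 0.04805943386349799 side 0.0017934815749518285 res [ 0.8 -0.6 -0.3 -0.7  2.9  2.4  0.6  0.5 -0.1  0.2  1.4 -1.1  0.9]
[236 208  80  52  97 140 144 144 145 144 144 146 149 170 199 205 208 208
 206 206 209 210 212 210 209 211 212 198 151  58  35  36  38  35  36  73
  93  96  98 105]
[234 235 234 233 234 235 234 235 234 233 229 207 205 205 205 204 205 206
 207 206 206 207 206 206 203 181  72  34  34  36  34  26  59  94  98 100
 108 147 203 211]
```

View pics/p10.png

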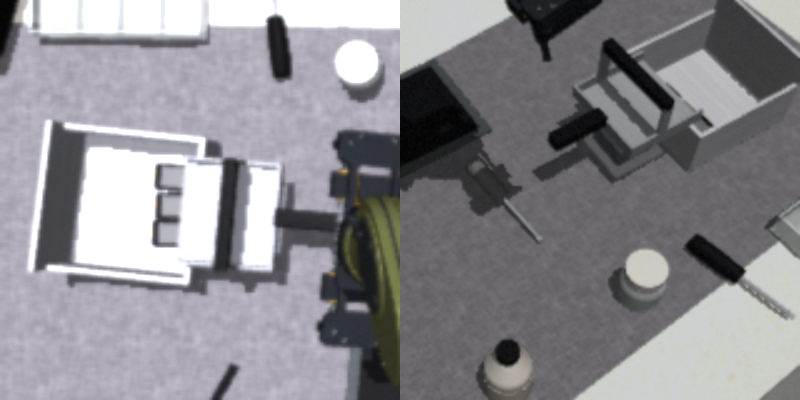

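Run:
```python
from h import *
a=r.snapshot("top").mean(2).astype(int)
for rr in list(range(186,198,2))+list(range(228,244,2)): print(rr,a[rr,150:176])
v=np.array([-u[1],u[0]])
for y in(-.075,0,.075):
  for x in(-.09,-.084): print(y,x,proj([*(BIN+x*u+y*v),.08],"top"))
  for x in(-.077,-.067): print("  lip",x,proj([*(BIN+x*u+y*v),.084],"top"))
```

```text
186 [116 116 116 128 129 131 146 151 163 165 171 195 215 217 225 238 227 125
  79  81  93 101 120 131 136 139]
188 [126 125 124 125 126 126 124 123 123 123 120 118 117 124 173 234 222  95
  57  56  56  56  66  97 135 139]
190 [126 124 124 125 126 127 126 127 128 126 124 123 125 139 192 232 192  82
  55  56  54  56  62  91 138 144]
192 [229 227 228 228 228 229 229 217 173 174 168 158 155 166 209 222 162  91
  80  78  73  73  75  92 130 135]
194 [234 233 234 235 235 236 238 235 227 202 141 130 133 137 128 133 142 139
 142 149 150 167 163 137  77  42]
196 [108  98  92  87  96 104 118 115 136 184 201 206 207 200 190 189 191 192
 192 192 191 194 189 167  76  37]
228 [ 96  96  96  95  96 119 170 202 207 205 204 205 206 207 206 205 208 206
 207 206 181  83  37  34  34  31]
230 [235 235 235 234 233 229 207 205 206 205 205 205 207 207 206 205 207 205
 206 205 180  72  33  33  36  34]
232 [236 236 235 234 234 225 205 204 204 205 206 205 206 207 205 206 207 204
 205 195 149  55  32  34  36  33]
234 [236 236 234 231 218 202 191 177 181 176 166 178 177 164 167 175 166 177
 178 164 112  46  32  34  34  31]
236 [235 235 234 234 234 235 234 232 223 182 148 115 109 108 113 124 124 131
 140 124  72  36  33  34  33  27]
238 [184 189 203 207 216 231 233 233 233 235 219 113  59  54  54  56  58  62
  66  64  55  45  44  45  44  43]
240 [141 140 135 119 115 111 112 122 167 231 214  89  54  54  55  55  57  62
  61  64  63  61  59  60  63  63]
242 [210 214 221 233 234 232 231 230 230 227 178  77  54  57  64  76  65  80
 115 119 121 119 119 118 118 119]
-0.075 -0.09 [166.4883 189.9978]
-0.075 -0.084 [164.541  189.8199]
  lip -0.077 [161.9364 189.5321]
  lip -0.067 [158.6802 189.2347]
0 -0.09 [163.9965 214.3746]
0 -0.084 [162.0439 214.1961]
  lip -0.077 [159.424  213.9885]
  lip -0.067 [156.1589 213.6899]
0.075 -0.09 [161.4911 238.8839]
0.075 -0.084 [159.5332 238.7047]
  lip -0.077 [156.8978 238.5782]
  lip -0.067 [153.6239 238.2785]
```

```bash
python3 -c "
from plant import r
print(r.finish_job())"
```

```text
the job is handed in; nothing more can be done
None
```

The job is done and handed in at about 22.5 s on the robot clock. The scoop was lifted loaded by its bridge and set on the ledge with its lip over the rim. It was then re-gripped by the tail, tipped on the rim to about 45–50°, and laid back on the ledge and released.

**Last checks:**
- **Packs:** the last top picture shows all three in the bin.
- **Lip:** an edge measurement in the top picture puts it about 15–18 mm past the rim's centre line.
- **Bystanders:** the arm stayed clear of the bottle, the jar and the screwdriver. The last pictures show no change to any of them, though I judged this by eye and did not measure it.
- **Arm:** it is retracted with the gripper open, touching nothing.

**What disagreed or went less cleanly:**
- **Pose from detected points:** the final fit said 4.7° pitch, the lip 27 mm past the rim and the lip at 48 mm height. That height is impossible with the scoop on the ledge, so I relied on the edge measurement, the force readings and the picture instead.
- **Rim contact while tipping:** contact became light partway through, around 42°, and I pressed the edge down again. By the wrist force some packs may already have been sliding then, so whether the edge stayed on the rim throughout is not certain.
- **Lowering the empty scoop:** it slid back to about the rim, so I lifted it slightly, moved it forward and set it down again. It also appeared to turn about 5° in the grip.
- **Pictures:** I viewed 13, three over the budget of 10.

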